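# Brake the parts trolley, right the fallen canister, release the brake

## Task

The parts trolley on the bench rolls freely: push its brake pedal fully down so that it is locked, then, with the brake on, stand the fallen canister upright on its base in its lane between the two low containers. Finally flick the pedal fully up again to release the brake, leaving the trolley where it stands and everything else undisturbed.

Things in the scene. Friction and masses are not known exactly. Their poses are not given: they have to be found in the camera images.
- track: two flat aluminium guide rails (380 long along y, 34 wide, 6 high) fixed to the bench under the trolley, turned by up to 0.2 rad. Origin on the bench, below the middle of the trolley's near deck edge as first placed. x points across the trolley away from the robot, y along the rails, z up. Offsets below are in mm in this frame, trolley unmoved.
- trolley (a joint): how far the 2.5 kg trolley has rolled along y, in m: 0 at the start, stops at +-0.06. Unbraked it rolls at about 1 N; the locked brake holds it against about 15 N. Grey deck x 0 to 200, y -150 to 150, top face at z 100; an aluminium edging 4 thick in front of its near edge, z 88 to 112; a parts tray 30 high on the deck at x 145 to 195.
- handle (a point): middle of the trolley's push handle: a steel bar 14 thick along y at x -30, z 250, right above the pedal's outer edge, carried by bars at y +-142 sloping up from the deck's near corners. The pedal is reached below this bar and between the slopes, the tool leaning back 25 to 35 degrees (fingers pointing down and away from the robot).
- brake (a joint): angle of the brake pedal, in rad: 0 = fully up, released (stop); 0.65 = fully down, locked (stop). It turns about a line along y through the point hinge, stays where it is left, starts between 0 and 0.15. Moving it takes 3 to 10 N near its outer edge, with a stiff point (short peaks to 20 N) near 0.4 to 0.6 where its sprung rubber foot snaps over on the rail.
- hinge (a point): hinge axis of the pedal, under the deck: x 25, y 0, z 75.
- pedal (a point): middle of the pedal's outer edge (towards the robot), half way through its thickness, 60 from the hinge: at 0 it stands 10 above the hinge's height (x -34, z 85), at 0.65 28 below it (x -28, z 47). A flat dark steel plate, 50 wide along y, 8 thick; about 30 of it sticks out in front of the deck edging, free above, below and at its sides, so it can be pinched by its width or lifted from below.
- lane (a point): middle of the lane on the deck's top face: x 75, y 0, z 100. The lane runs along y between two strips 5 high, 72 apart.
- canister: closed aluminium canister with paper band and a black cap, 56 diameter, 100 tall, 0.15 to 0.3 kg, stepped to 48 diameter over the last 12 mm at the cap. It starts lying in the lane with its cap towards the track's +y. Origin at the centre of its base, z from base to cap along its axis.
- tin: low steel tin with lid, 54 diameter, 36 tall, standing in the lane at one end (it and the jar swap ends). Origin at the centre of its base, z up.
- jar: low glass jar with black lid, 48 diameter, 48 tall, standing in the lane at the other end. Origin at the centre of its base, z up.
- meter: bystander on the bench: black handheld meter 140 x 75 x 40. Origin under its centre.
- driver: bystander on the bench: screwdriver lying flat. Leave it alone.
- mug: bystander on the bench: white mug, 76 diameter, 90 tall. Origin under its centre.

How it is judged:
By the outcome, as a careful person would: the job done as asked, in the order asked, and still so for the second after the job is handed in, with the robot touching nothing.
It also fails if it takes over 67 s, if anything falls off the work surface, if the arm or the gripper's body presses on something with over 40 N, if the wrist force passes 120 N, or if a joint passes its speed limit or range.

## Robot

A 6-joint arm with a two-finger parallel gripper is mounted at the origin on the work surface. World frame = base frame: x ahead of the robot, y to its left, z up, the work surface at z = 0. Lengths are in m, angles in rad, forces in N, time in s.
With the tool pointing down it reaches from about 0.425 to 0.95 m from the base axis. Payload 3.5 kg.
Tool frame: the origin (TCP) lies midway between the tips of the shut fingers; the grasp point (between the pads) lies ctrl.grasp_offset behind it (ctrl.grasp_offset is the distance from the TCP to the grasp point, in m); x points along the fingers, y is the direction in which the jaws open and shut, and the axes are right-handed (so a half turn about x gives the same grasp; the last joint's range is limited). The gripper opens to 85 mm and grips with 20 to 120 N. Pads are 22 mm wide; open, the fingers measure 114 mm over their backs; the gripper's body (76 mm by 85 mm) begins 54 mm behind the grasp point. The pads swing forward as they close: fully open they stand 13 mm farther back than shut.
Start: joints at [-1.298, 0.286, 1.577, -0, 1.279, -0.15], TCP at [0.277, -0.616, 0.231] pointing down, gripper open.
Joint ranges: [-2.77, 2.77], [-0.9, 2.22], [0.21, 2.48], [-1.53, 4.67], [0.24, 2.81], [-2.84, 2.84]. Speed limits (rad/s): [2.79, 2.79, 3.14, 3.14, 3.14, 3.14].

## Interface

Orientations are given as a unit quaternion [x, y, z, w].
In Python, from plant import readout, read_camera, sign_off, ctrl gives the robot as it stands.
- The arm moves only by the tool drive_tool, never from a script. Its argument "steps" is a list of rows, each a list of 5 numbers: the shift along the tool's x, y, z in cm, then the turn about the tool's x in degrees, then the opening, from 0 (shut) to 1 (fully open). A call has 1 to 10 rows; each row shifts and turns the commanded pose from where the row before left it, along the tool's axes as they then stand; what a row does not reach is not made up. A row lasts 1/10 s, in which the tool goes at most 50 mm and 8.59 degrees, less where a joint would pass 70% of its speed; a pose out of reach is approached as far as the arm can. A call is refused whole if a number of a shift passes 5 or a number of a turn 8.59, either way. A call with a gripper value outside its range is refused whole. The fingers move at their own pace and stop on an object; "force" is the grip in N (left out, the last holds). Time passes only in rows, so rows that do not move let the fingers close. It gives the time, the measured TCP pose, the force and the opening at its end, in the units of the state.
- readout.get_state(): the state, without advancing time (a new reading comes with each control period).
- read_camera(name): name is "scene" or "top" or "wrist"; returns a dict with "frame" (400x640x3 uint8, red, green, blue), "vertical_fov" (degrees; the focal length in pixels is half the picture's height over the tangent of half this angle, whatever the lens; pixels are square), "cx", "cy" (the principal point, pixels), "k1" (the pictures are not rectified: a ray, as slopes to the right and down, at radius r is drawn at 1 + k1 r^2 times it, then the intrinsics apply), "eye" and "orientation" of the camera in the world. Camera axes: x right, y up, looking along -z (the intrinsics and any distortion apply to the point x, -y, -z); pixel columns grow to the right and rows downward; lengths in m; the calibration is good to about 2 mm. A picture is of the moment at which its call begins. There is no depth.
- sign_off(): hands the job in, once; it reports no verdict.
The state is a dict: "time": time; "qpos": joint angles; "dq": joint speeds; "joint_efforts": joint torques, N m; "eef_pos": TCP position; "tcp_rot": TCP orientation; "contact_force": force on the tool from outside, world axes, zero at the start; "wrist_torque": the same for the moment, N m; "opening": opening from 0.0 (shut) to 1.0 (fully open).
Only numpy, scipy, OpenCV 4.12 (cv2) and the standard library are available. Lean on these libraries where they do the work, as an engineer would, in place of code of your own. Each camera call takes 0.05 s, during which the arm holds its last target. There are 200 camera calls.

## Working session

There is one attempt and no reset: what is moved stays moved. The work goes in short steps, Python scripts to look and compute and a tool call to move; the robot and the scene stay as the last step left them, time stands still between calls to the robot, and variables do not carry over. Pictures are saved under pics/ and viewed, about 8 in all and at most 12, crops included, and the job is handed in when it is done.

Besides the shell and the picture viewer there is one more tool, called after ">>>" as a command line: name --pt "numbers of a row" for each row, then --argument value for the rest. drive_tool: Moves the arm, as the interface text tells. Its arguments: {"type":"object","properties":{"steps":{"type":"array","items":{"type":"array","items":{"type":"number"}}},"force":{"type":"number"}},"required":["steps"]}

```bash
mkdir -p pics; ls; cat > h.py <<'E'
import numpy as np, cv2
from plant import readout, read_camera, ctrl
from scipy.spatial.transform import Rotation as R
def shot(n,name):
    d=read_camera(n); cv2.imwrite('pics/%s.png'%name,cv2.cvtColor(d['frame'],cv2.COLOR_RGB2BGR))
    np.save('pics/%s.npy'%name,d,allow_pickle=True); return d
def load(name): return np.load('pics/%s.npy'%name,allow_pickle=True).item()
def f(d): return 200/np.tan(np.radians(d['vertical_fov'])/2)
def K(d): return np.array([[f(d),0,d['cx']],[0,f(d),d['cy']],[0,0,1.]])
def ray(d,px):
    p=cv2.undistortPoints(np.array([[px]],float),K(d),np.array([d['k1'],0,0,0,0.]))[0,0]
    return R.from_quat(d['orientation']).apply([p[0],-p[1],-1.])
def onz(d,px,z):
    v=ray(d,px);e=np.array(d['eye']);return e+v*(z-e[2])/v[2]
def tri(obs):
    A=0;b=0
    for d,px in obs:
        v=ray(d,px);v/=np.linalg.norm(v);P=np.eye(3)-np.outer(v,v);A=A+P;b=b+P@np.array(d['eye'])
    return np.linalg.solve(A,b)
def proj(d,X):
    c=R.from_quat(d['orientation']).inv().apply(np.array(X)-np.array(d['eye']))
    a,b=c[0]/-c[2],-c[1]/-c[2];s=1+d['k1']*(a*a+b*b)
    return np.array([d['cx']+f(d)*a*s,d['cy']+f(d)*b*s])
E
python3 - <<'E'
from h import *
for n in ['scene','top','wrist']:
    d=shot(n,n+'0'); print(n,{k:v for k,v in d.items() if k!='frame'})
print(readout.get_state(),ctrl.grasp_offset,[a for a in dir(ctrl) if a[0]!='_'])
E
```

```text
pics
scene {'vertical_fov': 55.51952336662161, 'cx': 318.9316791562576, 'cy': 198.53569461125858, 'k1': -0.07125118084227776, 'eye': array([0.82573721, 0.54063044, 0.99475211]), 'orientation': array([0.07054662, 0.31318516, 0.91765395, 0.23419963])}
top {'vertical_fov': 56.20722287568813, 'cx': 327.6553916826578, 'cy': 203.69039028650943, 'k1': -0.05040915379359414, 'eye': array([ 0.40895894, -0.00292288,  1.08460695]), 'orientation': array([ 0.0448659 , -0.03752912, -0.70252633,  0.70924987])}
wrist {'vertical_fov': 58.0238188491394, 'cx': 311.231192403146, 'cy': 198.7764878507879, 'k1': -0.02649987397049282, 'eye': array([ 0.34155135, -0.58635267,  0.37083755]), 'orientation': array([-0.1156813 ,  0.07617838, -0.53777426,  0.83163305])}
{'time': 0.15, 'qpos': array([-1.29800580e+00,  2.86986391e-01,  1.57786014e+00, -1.05174399e-05,
        1.27858609e+00, -1.50021546e-01]), 'dq': array([ 0.0004821 , -0.00248734, -0.00376439,  0.00028742,  0.00014272,
       -0.00066969]), 'joint_efforts': array([ 2.30492406e-03, -4.06604147e+01, -2.93141538e+01, -3.14630029e-05,
        3.93986251e-03, -3.09365282e-05]), 'eef_pos': array([ 0.27684127, -0.61505116,  0.23023826]), 'tcp_rot': array([-0.69132038, -0.14902571,  0.6914073 , -0.14772754]), 'contact_force': array([-0.0581679 , -0.47734276,  0.35691253]), 'wrist_torque': array([-0.01024993, -0.02858517,  0.01097947]), 'opening': 1.0004587070610447} 0.0187 ['Unreachable', 'grasp_offset']
```

View pics/scene0.png

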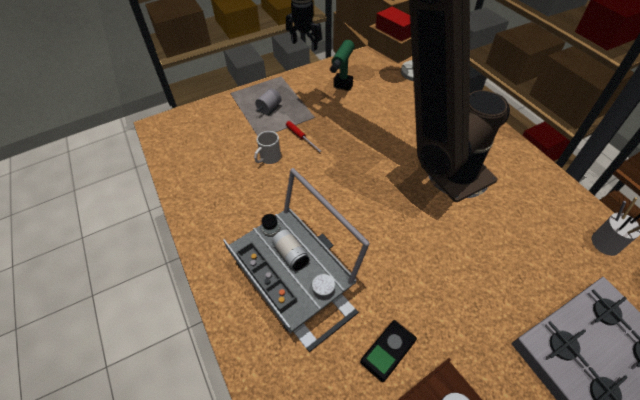

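View pics/top0.png

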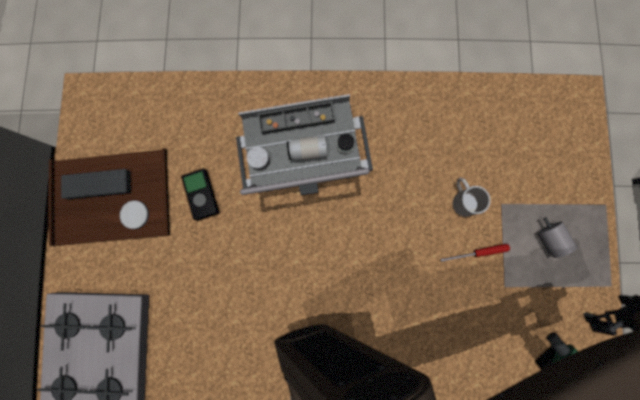

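Scene view: the trolley's pedal is at about (325,242), the canister at (290,250) with its dark cap toward the tin at (323,287), and the jar at (270,222). Top view: the pedal is at (308,188), the canister at (308,148), the tin at (258,157) and the jar at (346,142).

```bash
python3 - <<'E'
from h import *
a=load('top0')['frame'][85:215,225:385]; b=load('scene0')['frame'][165:355,215:375]
im=np.vstack([cv2.resize(a,(640,520),interpolation=3)]); im2=cv2.resize(b,(560,665)[::1],interpolation=3)[:600]
im2=cv2.resize(b,None,fx=3.1,fy=3.1,interpolation=3)
c=np.zeros((592,800,3),np.uint8); 
a=cv2.resize(a,(400,325),interpolation=3); b=cv2.resize(b,(400,475),interpolation=3)
c[:325,:400]=a; c[:475,400:]=b
cv2.imwrite('pics/z.png',c[:475,:,::-1])
E
```

```text
(no output)
```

View pics/z.png

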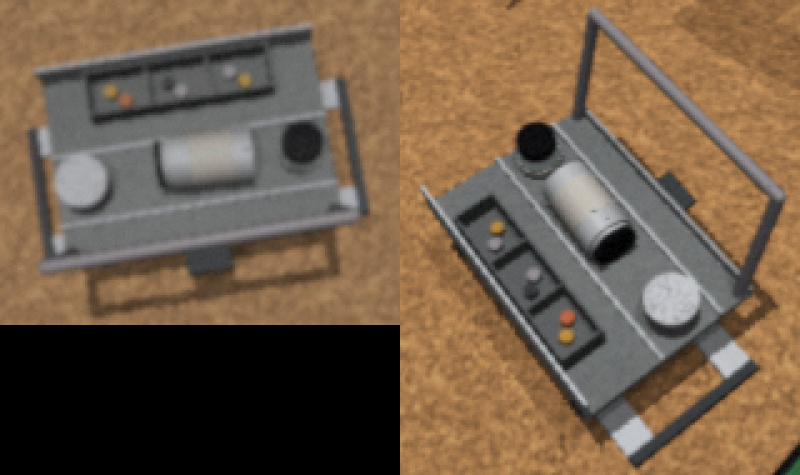

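```bash
cat >> h.py <<'E'
def T(u,v): return (225+u/2.5,85+v/2.5)
def S(u,v): return (215+(u-400)/2.5,165+v/2.5)
E
python3 - <<'E'
from h import *
np.set_printoptions(precision=4,suppress=True)
t=load('top0');s=load('scene0')
h1=tri([(t,T(42,267)),(s,S(780,197))]);h2=tri([(t,T(358,216)),(s,S(595,14))])
print('handle ends',h1,h2,np.linalg.norm(h1-h2))
for n,(a,b) in dict(far=((47,153),(322,116)),near=((62,228),(335,183))).items():
    A=onz(t,T(*a),.105);B=onz(t,T(*b),.105);print(n,A,B,np.arctan2(*(A-B)[[0,1]]))
for n,a,b,z in [('tin',(82,180),(672,297),.136),('jar',(302,141),(537,142),.148)]:
    print(n,onz(t,T(*a),z),onz(s,S(*b),z))
# scene strips
A=onz(s,S(500,160),.105);B=onz(s,S(660,358),.105);print('far s',A,B,np.arctan2(*(B-A)[[0,1]]))
A=onz(s,S(570,125),.105);B=onz(s,S(718,310),.105);print('near s',A,B,np.arctan2(*(B-A)[[0,1]]))
for n,p in dict(peda=(185,271),pedb=(231,266)).items(): print(n,onz(t,T(*p),.085))
print('ped s',onz(s,S(678,210),.085),onz(s,S(693,192),.085))
# canister ends
print('base',onz(t,T(250,155),.128),'cap',onz(t,T(163,165),.128))
print('capS',onz(s,S(613,242),.128))
E
```

```text
handle ends [0.5326 0.1999 0.2514] [ 0.5815 -0.085   0.2466] 0.28915933868383775
far [0.6778 0.2357 0.105 ] [ 0.7207 -0.0607  0.105 ] -0.14368564372915957
near [0.5956 0.2164 0.105 ] [ 0.6468 -0.0747  0.105 ] -0.17394561886734072
tin [0.6406 0.1903 0.136 ] [0.6407 0.1907 0.136 ]
jar [ 0.6803 -0.0377  0.148 ] [ 0.6842 -0.032   0.148 ]
far s [ 0.7233 -0.0589  0.105 ] [0.675  0.2288 0.105 ] -0.16623802613690397
near s [ 0.6343 -0.0642  0.105 ] [0.6004 0.2126 0.105 ] -0.12169480731059278
peda [0.5533 0.0857 0.085 ]
pedb [0.5591 0.0361 0.085 ]
ped s [0.5744 0.0828 0.085 ] [0.5487 0.0708 0.085 ]
base [0.6705 0.0161 0.128 ] cap [0.6591 0.1072 0.128 ]
capS [0.6626 0.1052 0.128 ]
```

>>> drive_tool --pt "-5 0 0 0 1" --pt "-5 0 0 0 1" --pt "-5 0 0 0 1" --pt "-5 0 0 0 1" --pt "-5 0 0 0 1" --pt "-5 0 0 0 1" --pt "-5 0 0 0 1" --pt "-5 0 0 0 1" --pt "-5 0 0 0 1" --pt "-5 0 0 0 1"

```text
time: 1.15
eef_pos: [0.2769, -0.615, 0.7256]
tcp_rot: [0.691, 0.147, -0.691, 0.15]
contact_force: [-0.0, -0.7, 2.0]
opening: 1.001
```

```bash
cat >> h.py <<'E'
np.set_printoptions(precision=3,suppress=True)
def st():
    s=readout.get_state();m=R.from_quat(s['tcp_rot']).as_matrix()
    print('t',s['time'],'p',s['eef_pos'],'q',s['qpos'],'F',s['contact_force'],'op',s['opening']);print(m.T,'rows=tool axes')
    return s,m
E
python3 -c "
from h import *
st()"
```

```text
t 1.15 p [ 0.277 -0.615  0.726] q [-1.298  0.486  0.407  0.     2.245 -0.15 ] F [-0.048 -0.675  2.021] op 1.0005791464315699
[[ 0.001 -0.003 -1.   ]
 [ 0.41  -0.912  0.003]
 [-0.912 -0.41   0.001]] rows=tool axes
```

>>> drive_tool --pt "-4 0 0 0 1" --pt "-4 0 0 0 1" --pt "-4 0 0 0 1" --pt "-4 0 0 0 1"

```text
time: 1.55
eef_pos: [0.2508, -0.5566, 0.8084]
tcp_rot: [0.694, 0.133, -0.688, 0.164]
contact_force: [-0.6, 0.8, 1.1]
opening: 0.997
```

```bash
python3 -c "
from h import *
st()"
```

```text
t 1.55 p [ 0.251 -0.557  0.808] q [-1.316  0.487  0.21   0.01   2.4   -0.161] F [-0.552  0.801  1.077] op 0.9966505393478667
[[ 0.018 -0.041 -0.999]
 [ 0.41  -0.911  0.045]
 [-0.912 -0.41   0.001]] rows=tool axes
```

>>> drive_tool --pt "-5 0 0 0 1" --pt "-5 0 0 0 1" --pt "-5 0 0 0 1" --pt "-5 0 0 0 1" --pt "-5 0 0 0 1"

```text
time: 2.05
eef_pos: [0.2031, -0.4492, 0.8942]
tcp_rot: [0.698, 0.106, -0.682, 0.19]
contact_force: [-1.7, 0.7, -0.5]
opening: 1.001
```

>>> drive_tool --pt "5 0 0 0 1" --pt "5 0 0 0 1" --pt "5 0 0 0 1"

```text
time: 2.35
eef_pos: [0.2095, -0.4642, 0.7842]
tcp_rot: [0.698, 0.102, -0.681, 0.194]
contact_force: [0.3, -1.0, 1.1]
opening: 0.996
```

```bash
python3 -c "
from h import *
st()"
```

```text
t 2.35 p [ 0.209 -0.464  0.784] q [-1.358  0.025  0.857  0.028  2.13  -0.194] F [ 0.312 -0.985  1.069] op 0.9963716704050822
[[ 0.051 -0.121 -0.991]
 [ 0.407 -0.904  0.131]
 [-0.912 -0.41   0.004]] rows=tool axes
```

>>> drive_tool --pt "0.1 -2.6 -4 0 1" --pt "0.1 -2.6 -4 0 1" --pt "0.1 -2.6 -4 0 1" --pt "0.1 -2.6 -4 0 1" --pt "0.1 -2.6 -4 0 1" --pt "0.1 -2.6 -4 0 1" --pt "0.1 -2.6 -4 0 1" --pt "0.1 -2.6 -4 0 1" --pt "0.1 -2.6 -4 0 1" --pt "0.1 -2.6 -4 0 1"

```text
time: 3.35
eef_pos: [0.4668, -0.0678, 0.7445]
tcp_rot: [0.703, 0.107, -0.677, 0.189]
contact_force: [0.1, -0.7, 0.4]
opening: 0.999
```

>>> drive_tool --pt "0.1 -2.6 -4 0 1" --pt "0.1 -2.6 -4 0 1" --pt "0.1 -2.6 -4 0 1" --pt "0.1 -2.6 -4 0 1" --pt "0.1 -2.6 -4 0 1" --pt "0.1 -2.6 -4 0 1" --pt "0.1 -2.6 -4 0 1" --pt "0.1 -2.6 -4 0 1" --pt "0.1 -2.6 -4 0 1" --pt "0 0 0 0 1"

```text
time: 4.35
eef_pos: [0.6887, 0.2804, 0.6816]
tcp_rot: [0.699, 0.112, -0.681, 0.189]
contact_force: [1.0, 0.2, -1.6]
opening: 1.0
```

>>> drive_tool --pt "0 0 0 -8.25 1" --pt "0 0 0 -8.25 1" --pt "0 0 0 -8.25 1" --pt "0 0 0 -8.25 1" --pt "0 0 0 -8.25 1" --pt "0 0 0 -8.25 1" --pt "0 0 0 -8.25 1" --pt "0 0 0 -8.25 1" --pt "0 0 0 -8.25 1" --pt "0 0 0 -8.25 1"

```text
time: 5.35
eef_pos: [0.6828, 0.2743, 0.6949]
tcp_rot: [0.405, 0.529, -0.434, 0.606]
contact_force: [-0.2, 0.0, -0.3]
opening: 1.001
```

>>> drive_tool --pt "0 0 0 -8.25 1" --pt "0 0 0 -8.25 1" --pt "0 0 0 -8.25 1" --pt "0 0 0 -8.25 1" --pt "0 0 0 -8.25 1" --pt "0 0 0 -8.25 1" --pt "0 0 0 -8.25 1" --pt "0 0 0 -8.25 1" --pt "0 0 0 -8.25 1" --pt "0 0 0 -8.25 1"

```text
time: 6.35
eef_pos: [0.6828, 0.2742, 0.6949]
tcp_rot: [-0.095, 0.684, 0.023, 0.723]
contact_force: [0.3, -0.4, -0.0]
opening: 1.0
```

```bash
python3 -c "
from h import *
st()"
```

```text
t 6.35 p [0.683 0.274 0.695] q [ 0.282  0.662  0.21  -0.141  2.231 -1.544] F [ 0.275 -0.401 -0.031] op 1.0004357118253129
[[ 0.064 -0.097 -0.993]
 [-0.162  0.981 -0.106]
 [ 0.985  0.168  0.047]] rows=tool axes
```

>>> drive_tool --pt "0 2 4.5 0 1" --pt "0 2 4.5 0 1" --pt "0 2 4.5 0 1" --pt "0 2 4.5 0 1" --pt "0 2 4.5 0 1" --pt "0 2 4.5 0 1" --pt "0 2 4.5 0 1" --pt "0 2 4.5 0 1"

```text
time: 7.15
eef_pos: [0.8061, 0.3898, 0.5442]
tcp_rot: [-0.079, 0.627, 0.04, 0.774]
contact_force: [-0.1, 0.0, -0.1]
opening: 1.001
```

```bash
python3 -c "
from h import *
st()"
```

```text
t 7.15 p [0.806 0.39  0.544] q [ 0.368  0.858  0.21  -0.116  1.887 -1.419] F [-0.089  0.    -0.087] op 1.000671608463994
[[ 0.21  -0.037 -0.977]
 [-0.162  0.984 -0.072]
 [ 0.964  0.173  0.201]] rows=tool axes
```

>>> drive_tool --pt "-1.5 1.2 4.5 0 1" --pt "-1.5 1.2 4.5 0 1" --pt "-1.5 1.2 4.5 0 1" --pt "-1.5 1.2 4.5 0 1" --pt "-1.5 1.2 4.5 0 1" --pt "-1.5 1.2 4.5 0 1" --pt "-1.5 1.2 4.5 0 1" --pt "-1.5 1.2 4.5 0 1" --pt "-1.5 1.2 4.5 0 1" --pt "-1.5 1.2 4.5 0 1"

```text
time: 8.15
eef_pos: [0.8471, 0.4179, 0.5823]
tcp_rot: [-0.053, 0.527, 0.076, 0.845]
contact_force: [0.2, -1.0, 0.2]
opening: 0.997
```

```bash
python3 -c "
from h import *
st()"
```

```text
t 8.15 p [0.847 0.418 0.582] q [ 0.376  0.836  0.21  -0.093  1.65  -1.411] F [ 0.245 -0.984  0.237] op 0.9967180721237433
[[ 0.433  0.072 -0.899]
 [-0.184  0.983 -0.01 ]
 [ 0.883  0.17   0.438]] rows=tool axes
```

>>> drive_tool --pt "-1.5 0.8 4.5 0 1" --pt "-1.5 0.8 4.5 0 1" --pt "-1.5 0.8 4.5 0 0.5" --pt "0 0 0 1.5 0"

```text
time: 8.55
eef_pos: [0.851, 0.412, 0.6159]
tcp_rot: [-0.033, 0.496, 0.079, 0.864]
contact_force: [0.1, 0.3, 0.3]
opening: 0.691
```

```bash
cat >> h.py <<'E'
TH=0.162; O=np.array([.5866,.0623,0]); XH=np.array([np.cos(TH),np.sin(TH),0]); YH=np.array([-np.sin(TH),np.cos(TH),0]); ZH=np.array([0,0,1.])
def W(x,y,z): return O+(x*XH+y*YH+z*ZH)/1000   # track mm -> world
def trk(p): d=np.array(p)-O; return np.array([d@XH,d@YH,d[2]])*1000
def go(*pts):
    s,m=st(); p=s['eef_pos']; print('track',trk(p))
    for q in pts:
        d=m.T@(W(*q)-p)*100; print(q,'tool cm',d,'norm',np.linalg.norm(d)); p=W(*q)
E
python3 -c "
from h import *
go((-80,0,330),(-80,0,125),(-25,0,115))"
```

```text
t 8.55 p [0.851 0.412 0.616] q [ 0.365  0.806  0.21  -0.081  1.599 -1.393] F [0.075 0.334 0.262] op 0.6908144472295601
[[ 0.496  0.103 -0.862]
 [-0.168  0.985  0.021]
 [ 0.852  0.135  0.506]] rows=tool axes
track [317.329 302.513 615.868]
(-80, 0, 330) tool cm [  3.874 -30.55  -48.608] norm 57.541696302302945
(-80, 0, 125) tool cm [ 17.673  -0.426 -10.379] norm 20.5
(-25, 0, 115) tool cm [ 3.647 -0.061  4.237] norm 5.590169943749473
```

>>> drive_tool --pt "0.3 -2.35 -3.74 0 0" --pt "0.3 -2.35 -3.74 0 0" --pt "0.3 -2.35 -3.74 0 0" --pt "0.3 -2.35 -3.74 0 0" --pt "0.3 -2.35 -3.74 0 0" --pt "0.3 -2.35 -3.74 0 0" --pt "0.3 -2.35 -3.74 0 0" --pt "0.3 -2.35 -3.74 0 0" --pt "0.3 -2.35 -3.74 0 0" --pt "0.3 -2.35 -3.74 0 0"

```text
time: 9.55
eef_pos: [0.6084, 0.1517, 0.413]
tcp_rot: [-0.034, 0.497, 0.079, 0.864]
contact_force: [0.4, 0.5, -0.2]
opening: -0.003
```

>>> drive_tool --pt "0.3 -2.35 -3.74 0 0" --pt "0.3 -2.35 -3.74 0 0" --pt "0.3 -2.35 -3.74 0 0" --pt "0 0 0 0 0"

```text
time: 9.95
eef_pos: [0.5262, 0.0666, 0.3415]
tcp_rot: [-0.033, 0.501, 0.077, 0.861]
contact_force: [0.1, 1.0, -1.2]
opening: 0.001
```

```bash
python3 -c "
from h import *
go((-80,0,125),(-25,0,115))
d=shot('wrist','w1')
for n,q in dict(pedal=(-34,0,89),pa=(-34,25,89),pb=(-34,-25,89),han=(-30,0,250),lane=(75,0,100)).items(): print(n,proj(d,W(*q)))"
```

```text
t 9.95 p [0.526 0.067 0.342] q [-0.148 -0.396  2.091  0.209  0.965 -1.957] F [ 0.06   0.986 -1.182] op 0.0007409808386203066
[[ 0.486  0.1   -0.868]
 [-0.166  0.986  0.021]
 [ 0.858  0.134  0.496]] rows=tool axes
track [-58.901  13.971 341.526]
(-80, 0, 125) tool cm [ 17.727  -1.841 -12.554] norm 21.79995526289174
(-25, 0, 115) tool cm [ 3.594 -0.048  4.281] norm 5.590169943749474
pedal [291.109  59.741]
pa [316.886  59.603]
pb [265.281  59.918]
han [286.894 173.463]
lane [294.202 155.033]
```

View pics/w1.png

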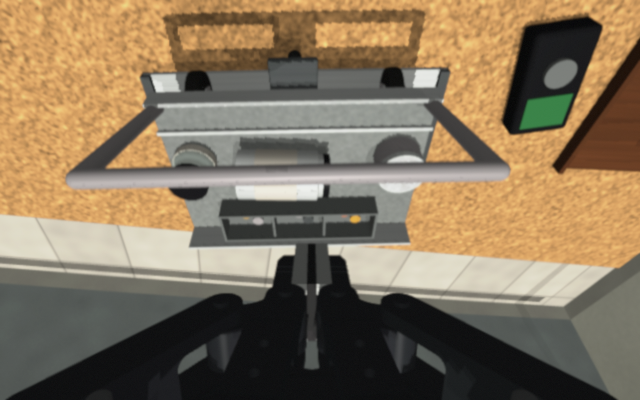

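Wrist view: the pedal's outer edge spans columns 268–317 at row 60 and the bar sits at row 173. Both are within about 1.5 px of the predictions from my frame, so the calibration holds.

>>> drive_tool --pt "3.55 -0.37 -2.5 0 0" --pt "3.55 -0.37 -2.5 0 0" --pt "3.55 -0.37 -2.5 0 0" --pt "3.55 -0.37 -2.5 0 0" --pt "3.55 -0.37 -2.5 0 0" --pt "0 0 0 0 0"

```text
time: 10.6
eef_pos: [0.5112, 0.0522, 0.1253]
tcp_rot: [-0.033, 0.502, 0.08, 0.861]
contact_force: [-0.6, 0.2, -0.8]
opening: 0.0
```

```bash
python3 -c "
from h import *
go((-20,1,112),(-20,1,95),(-17,1,55))"
```

```text
t 10.6 p [0.511 0.052 0.125] q [-0.194 -0.2    2.354  0.39   0.54  -2.22 ] F [-0.613  0.211 -0.778] op 0.00042381993836059883
[[ 0.483  0.104 -0.869]
 [-0.171  0.985  0.023]
 [ 0.859  0.137  0.494]] rows=tool axes
track [-76.025   2.221 125.257]
(-20, 1, 112) tool cm [ 3.916 -0.206  4.217] norm 5.758459203137881
(-20, 1, 95) tool cm [ 1.478 -0.04  -0.84 ] norm 1.7000000000000006
(-17, 1, 55) tool cm [ 3.625 -0.096 -1.715] norm 4.011234224026317
```

>>> drive_tool --pt "1.3 -0.07 1.4 0 0" --pt "1.3 -0.07 1.4 0 0" --pt "1.3 -0.06 1.4 0 0" --pt "0 0 0 0 0"

```text
time: 11.0
eef_pos: [0.5744, 0.0592, 0.1225]
tcp_rot: [-0.035, 0.494, 0.079, 0.865]
contact_force: [0.9, -0.2, 1.0]
opening: 0.001
```

>>> drive_tool --pt "0.5 0 -0.28 0 0" --pt "0.5 0 -0.28 0 0" --pt "0.5 0 -0.28 0 0"

```text
time: 11.3
eef_pos: [0.5693, 0.0595, 0.1008]
tcp_rot: [-0.035, 0.497, 0.079, 0.863]
contact_force: [-1.3, 0.7, -0.2]
opening: -0.0
```

>>> drive_tool --pt "0.5 0 -0.25 0 0" --pt "0.5 0 -0.25 0 0" --pt "0.5 0 -0.25 0 0"

```text
time: 11.6
eef_pos: [0.5707, 0.0598, 0.0839]
tcp_rot: [-0.035, 0.497, 0.079, 0.863]
contact_force: [-2.4, -1.0, 3.3]
opening: -0.001
```

```bash
python3 -c "
from h import *
go((-17,1,55))"
```

```text
t 11.6 p [0.571 0.06  0.084] q [-0.15   0.028  2.241  0.453  0.41  -2.262] F [-2.4   -1.027  3.316] op -0.0012503625746797154
[[ 0.493  0.102 -0.864]
 [-0.17   0.985  0.019]
 [ 0.853  0.138  0.503]] rows=tool axes
track [-16.129   0.072  83.886]
(-17, 1, 55) tool cm [ 2.454  0.04  -1.529] norm 2.891450634237086
```

>>> drive_tool --pt "0.42 0 -0.26 0 0" --pt "0.42 0 -0.26 0 0" --pt "0.42 0 -0.26 0 0"

```text
time: 11.9
eef_pos: [0.5713, 0.0599, 0.0707]
tcp_rot: [-0.035, 0.496, 0.079, 0.864]
contact_force: [-10.6, -1.7, 16.7]
opening: 0.002
```

>>> drive_tool --pt "0.42 0 -0.26 0 0" --pt "0.42 0 -0.26 0 0"

```text
time: 12.1
eef_pos: [0.5731, 0.0598, 0.0627]
tcp_rot: [-0.035, 0.494, 0.078, 0.865]
contact_force: [-2.7, 1.6, 14.0]
opening: 0.002
```

>>> drive_tool --pt "0.4 0 -0.24 0 0" --pt "0 0 0 0 0"

```text
time: 12.3
eef_pos: [0.5744, 0.0594, 0.0598]
tcp_rot: [-0.035, 0.493, 0.078, 0.866]
contact_force: [-8.3, -1.0, 20.0]
opening: 0.002
```

```bash
python3 -c "
from h import *
go((-17,1,55))"
```

```text
t 12.3 p [0.574 0.059 0.06 ] q [-0.149  0.083  2.244  0.532  0.348 -2.346] F [-8.254 -0.969 20.047] op 0.0017476068017450292
[[ 0.502  0.1   -0.859]
 [-0.169  0.985  0.015]
 [ 0.848  0.138  0.512]] rows=tool axes
track [-12.525  -0.861  59.843]
(-17, 1, 55) tool cm [ 0.19   0.182 -0.632] norm 0.6851598989611305
```

>>> drive_tool --pt "0.25 0 -0.3 0 0" --pt "0.2 0 -0.2 0 0" --pt "0 0 0 0 0"

```text
time: 12.6
eef_pos: [0.5749, 0.0592, 0.0592]
tcp_rot: [-0.036, 0.49, 0.078, 0.868]
contact_force: [-35.1, -4.6, 56.9]
opening: -0.002
```

```bash
python3 -c "
from h import *
go((-40,0,120))"
```

```text
t 12.6 p [0.575 0.059 0.059] q [-0.151  0.084  2.247  0.555  0.341 -2.371] F [-35.113  -4.571  56.895] op -0.002387780939413567
[[ 0.508  0.101 -0.855]
 [-0.171  0.985  0.014]
 [ 0.844  0.139  0.518]] rows=tool axes
track [-12.082  -1.137  59.175]
(-40, 0, 120) tool cm [-6.646  0.229  0.764] norm 6.693606297674734
```

>>> drive_tool --pt "-1 0 0 0 0" --pt "-2 0 0 0 0" --pt "-4 0 -1.5 0 0" --pt "-4 0 -3 0 0" --pt "-4 0 -2 0 0" --pt "-4 0 0 0 0" --pt "-4 0 0 0 0" --pt "-4 0 1 0 0" --pt "-4 0 2 0 0" --pt "0 0 0 0 0"

```text
time: 13.6
eef_pos: [0.4005, 0.0232, 0.3124]
tcp_rot: [-0.037, 0.495, 0.077, 0.865]
contact_force: [0.0, -0.5, 0.1]
opening: 0.001
```

```bash
cat > arm.py <<'E'
from h import *
from scipy.optimize import least_squares
data=[([-1.298,.287,1.57786,0,1.27859,-.15],[.27684,-.61505,.23024]),([-1.298,.486,.407,0,2.245,-.15],[.2769,-.615,.7256]),
([-1.358,.025,.857,.028,2.13,-.194],[.209,-.464,.784]),([.282,.662,.21,-.141,2.231,-1.544],[.683,.274,.695]),
([.376,.836,.21,-.093,1.65,-1.411],[.847,.418,.582]),([-.148,-.396,2.091,.209,.965,-1.957],[.526,.067,.3415]),
([-.194,-.2,2.354,.39,.54,-2.22],[.511,.052,.125]),([-.15,.028,2.241,.453,.41,-2.262],[.571,.06,.084])]
def ori(q):
    r=R.from_euler('ZYZYZ',[0]*0 or [0,0,0,0,0]) if False else R.from_euler('ZYZ',[q[0],q[1]+q[2],q[3]])*R.from_euler('YZ',[q[4],q[5]])
    m=r.as_matrix(); return np.column_stack([m[:,2],-m[:,0],-m[:,1]])
def fk(q,P):
    z0,x0,L1,L2,a,d=P
    s=q[1]+q[2]; r=x0+L1*np.sin(q[1])+L2*np.sin(s)+a*np.cos(s); z=z0+L1*np.cos(q[1])+L2*np.cos(s)-a*np.sin(s)
    return np.array([r*np.cos(q[0]),r*np.sin(q[0]),z])+d*ori(q)[:,0]
sol=least_squares(lambda P:np.concatenate([fk(q,P)-p for q,p in data]),[.3,0,.4,.4,0,.25]); P=sol.x
LO=np.array([-2.77,-.9,.21,-1.53,.24,-2.84]);HI=np.array([2.77,2.22,2.48,4.67,2.81,2.84])
def ik(p,m,q0):
    f=lambda q:np.concatenate([fk(q,P)-p,0.3*(R.from_matrix(m.T@ori(q)).as_rotvec())])
    r=least_squares(f,np.clip(q0,LO+1e-3,HI-1e-3),bounds=(LO,HI)); return r.x,np.abs(r.fun).max()
E
python3 - <<'E'
from arm import *
print(P,np.abs(sol.fun).max())
s,m=st(); print(ori(s['qpos']).T); print(trk(s['eef_pos']))
# canister grasp pose: tool x=(0,-s,-s) track, y=+-x
k=.5**.5; B=np.column_stack([XH,YH,ZH])
for sg in (1,-1):
    tx=np.array([0,-k,-k]);ty=np.array([sg,0,0]);M=B@np.column_stack([tx,ty,np.cross(tx,ty)])
    for g,z in ((0,130),(0,165),(0,300)):
        p=W(75,g,z)+.0187*M[:,0]
        best=min((ik(p,M,q0) for q0 in ([.3,.3,1.8,a,1,b] for a in(-1,0,1.5,3) for b in (-1.5,0,1.5))),key=lambda r:r[1]); print(sg,z,best)
E
```

```text
[ 0.331 -0.036  0.458  0.581  0.036  0.348] 0.10934631754446278
t 13.6 p [0.401 0.023 0.312] q [-0.378 -0.791  2.369  0.309  1.123 -2.188] F [ 0.03  -0.47   0.079] op 0.0011625237029165693
[[ 0.498  0.097 -0.862]
 [-0.17   0.985  0.013]
 [ 0.85   0.14   0.507]] rows=tool axes
[[ 0.498  0.097 -0.862]
 [-0.17   0.985  0.013]
 [ 0.85   0.14   0.507]]
[-189.969   -8.572  312.386]
1 130 (array([ 0.454,  0.605,  1.539, -0.766,  1.357,  0.603]), np.float64(1.7286445231761024e-14))
1 165 (array([ 0.454,  0.561,  1.532, -0.759,  1.393,  0.568]), np.float64(7.327471962526033e-15))
1 300 (array([ 0.454,  0.425,  1.464, -0.744,  1.543,  0.427]), np.float64(7.149836278586008e-14))
-1 130 (array([ 0.454,  0.605,  1.539, -0.766,  1.357, -2.539]), np.float64(1.0898948998883792e-13))
-1 165 (array([ 0.454,  0.561,  1.532, -0.759,  1.393, -2.574]), np.float64(2.6419096366518917e-12))
-1 300 (array([ 0.454,  0.425,  1.464, -0.744,  1.543, -2.714]), np.float64(8.089124317208801e-12))
```

```bash
python3 - <<'E'
t=open('arm.py').read()
t=t.replace("z0,x0,L1,L2,a,d=P","z0,x0,L1,L2,a,d,b=P").replace("r*np.cos(q[0]),r*np.sin(q[0]),z]","r*np.cos(q[0])-b*np.sin(q[0]),r*np.sin(q[0])+b*np.cos(q[0]),z]").replace("0,.25])","0,.25,.1])").replace("R.from_euler('ZYZYZ',[0]*0 or [0,0,0,0,0]) if False else ","").replace("([-.15,.028","([-.378,-.791,2.369,.309,1.123,-2.188],[.4005,.0232,.3124]),([-.15,.028")
t+='''
def sim(q,rows,wr=1.0):
    "step the rows: pose from where last row arrived, approached as well as joint ranges allow"
    for r in rows:
        m=ori(q);p=fk(q,P)+m@np.array(r[:3])/100;M=m@R.from_euler('x',r[3],degrees=True).as_matrix()
        g=lambda x:np.concatenate([fk(x,P)-p,wr*R.from_matrix(M.T@ori(x)).as_rotvec()])
        q=least_squares(g,np.clip(q,LO+1e-4,HI-1e-4),bounds=(LO,HI)).x
    return q
'''
open('arm.py','w').write(t)
E
python3 - <<'E'
from arm import *
print(P,np.abs(sol.fun).max())
# calibrate rotation weight on known pushes
q=np.array([.368,.858,.21,-.116,1.887,-1.419])
for w in (.1,.2,.3,.5,1):
    e=sim(q,[[-1.5,1.2,4.5,0]]*10,w);print(w,fk(e,P),ori(e)[:,0],'meas .847 .418 .582 / .433 .072 -.899')
k=.5**.5; B=np.column_stack([XH,YH,ZH])
for sg in (1,-1):
    tx=np.array([0,-k,-k]);ty=np.array([sg,0,0]);M=B@np.column_stack([tx,ty,np.cross(tx,ty)])
    for z in (130,300):
        p=W(75,0,z)+.0187*M[:,0]
        print(sg,z,min((ik(p,M,q0) for q0 in ([.3,.3,1.8,a,1,b] for a in(-1,0,1.5) for b in (-1.5,1.5))),key=lambda r:r[1]))
E
```

```text
[ 0.24  -0.     0.443  0.573  0.02   0.25   0.101] 0.0005824489669302435
0.1 [0.887 0.478 0.918] [0.915 0.403 0.025] meas .847 .418 .582 / .433 .072 -.899
0.2 [0.886 0.466 0.828] [ 0.886  0.346 -0.309] meas .847 .418 .582 / .433 .072 -.899
0.3 [0.877 0.45  0.736] [ 0.77   0.26  -0.582] meas .847 .418 .582 / .433 .072 -.899
0.5 [0.854 0.425 0.622] [ 0.528  0.12  -0.841] meas .847 .418 .582 / .433 .072 -.899
1 [0.832 0.405 0.546] [ 0.306  0.008 -0.952] meas .847 .418 .582 / .433 .072 -.899
1 130 (array([ 0.206,  0.486,  1.682, -0.865,  1.19 ,  0.473]), np.float64(3.226308109560705e-13))
1 300 (array([ 0.206,  0.303,  1.589, -0.804,  1.376,  0.26 ]), np.float64(6.008242901212405e-14))
-1 130 (array([ 0.206,  0.486,  1.682, -0.865,  1.19 , -2.668]), np.float64(8.867165397381536e-10))
-1 300 (array([ 0.213,  0.305,  1.597, -0.82 ,  1.374, -2.84 ]), np.float64(0.007834582890080528))
```

```bash
cat > plan.py <<'E'
from arm import *
k=.5**.5; tgt=B=-k*YH-k*ZH
def wpush(q,v,n,roll=0,w=.62):
    for _ in range(n): q=sim(q,[list(ori(q).T@np.array(v))+[roll]],w)
    return q
def rep(q,l=''): print(l,'q',q,'p',fk(q,P),'ax',ori(q)[:,0],'ang%.1f'%np.degrees(np.arccos(np.clip(ori(q)[:,0]@tgt,-1,1))),'z',ori(q)[:,2])
E
python3 - <<'E'
from plan import *
q0=readout.get_state()['qpos']
for nm,(hd,r,z) in dict(in6=(64,.45,.6),in4=(64,.45,.4),in8=(64,.45,.75)).items():
    h=np.radians(hd);g=np.array([np.cos(h)*r,np.sin(h)*r,z]);d=g-fk(q0,P);n=int(np.linalg.norm(d)/.045)+1
    q=wpush(q0,d*100/n,n);rep(q,nm)
    for vz in (-2,0,2):
        e=q
        for i in range(3):
            e=wpush(e,[-4.5*np.cos(h),-4.5*np.sin(h),vz],10); rep(e,(vz,i))
E
```

```text
in6 q [ 1.117 -0.403  1.642 -0.417  1.563 -0.69 ] p [0.197 0.404 0.6  ] ax [ 0.498  0.097 -0.862] ang53.3 z [0.85  0.14  0.507]
(-2, 0) q [ 2.121 -0.9    2.184 -0.542  2.084  0.188] p [-0.065  0.127  0.445] ax [ 0.519  0.013 -0.855] ang49.1 z [0.846 0.141 0.515]
(-2, 1) q [ 2.77  -0.717  2.447 -0.036  1.924  1.096] p [-0.172 -0.032  0.246] ax [ 0.469 -0.147 -0.871] ang39.5 z [0.882 0.135 0.452]
(-2, 2) q [ 2.77  -0.149  2.479  0.221  1.342  1.056] p [-0.255 -0.066  0.059] ax [ 0.378 -0.376 -0.846] ang25.4 z [0.925 0.109 0.365]
(0, 0) q [ 2.258 -0.888  1.816 -0.687  2.394  0.057] p [-0.032  0.049  0.632] ax [ 0.506  0.063 -0.86 ] ang51.6 z [0.849 0.14  0.509]
(0, 1) q [ 2.77  -0.735  1.751 -0.074  2.604  1.037] p [-0.112 -0.055  0.632] ax [ 0.444 -0.132 -0.886] ang39.7 z [0.894 0.137 0.427]
(0, 2) q [ 2.77  -0.671  1.733  0.372  2.526  1.409] p [-0.169 -0.099  0.632] ax [ 0.345 -0.359 -0.867] ang25.4 z [0.938 0.109 0.328]
(2, 0) q [ 1.146 -0.9    1.367 -0.565  2.264 -1.048] p [0.002 0.    0.802] ax [ 0.496  0.097 -0.863] ang53.2 z [0.851 0.141 0.505]
(2, 1) q [ 1.099 -0.681  0.311 -1.
[... 2195 characters left out ...]
62] ang53.3 z [0.85  0.14  0.507]
(0, 1) q [ 2.77  -0.67   1.467 -0.136  2.803  0.968] p [-0.067 -0.07   0.75 ] ax [ 0.431 -0.119 -0.895] ang40.1 z [0.899 0.139 0.414]
(0, 2) q [ 2.77  -0.618  1.457  0.511  2.714  1.569] p [-0.124 -0.114  0.75 ] ax [ 0.332 -0.347 -0.877] ang25.8 z [0.943 0.113 0.313]
(2, 0) q [ 1.116 -0.563  0.811 -0.672  2.434 -1.239] p [-0.    0.    0.95] ax [ 0.498  0.097 -0.862] ang53.3 z [0.85  0.14  0.507]
(2, 1) q [ 1.11  -0.618  0.263 -1.53   2.67  -2.241] p [-0.147 -0.324  0.938] ax [ 0.552  0.091 -0.829] ang54.2 z [0.817 0.135 0.56 ]
(2, 2) q [ 1.048 -0.872  0.302 -1.53   2.564 -2.395] p [-0.226 -0.463  0.845] ax [ 0.707  0.136 -0.694] ang61.5 z [0.685 0.11  0.72 ]
```

```bash
python3 - <<'E'
from plan import *
t=load('top0');s=load('scene0')
for z in (0,.4,.8): print('top post',z,onz(t,(635,182),z),onz(t,(635,280),z))
for z in (-.7,0,.4): print('scene rack',z,onz(s,(172,103),z),onz(s,(330,50),z))
print('tri?',tri([(t,(636,182)),(s,(330,40))]))
q0=readout.get_state()['qpos']
for hd,r,z in ((-100,.5,.75),(-90,.5,.75),(-100,.6,.6)):
    h=np.radians(hd);g=np.array([np.cos(h)*r,np.sin(h)*r,z]);d=g-fk(q0,P);n=int(np.linalg.norm(d)/.045)+1
    q=wpush(q0,d*100/n,n);rep(q,(hd,r,z,n))
    for u in ((4,3),(3,4),(1,5)):
        e=q
        for i in range(5):
            e=wpush(e,[u[0]*np.cos(h),u[0]*np.sin(h),u[1]],8); rep(e,(u,i))
E
```

```text
top post 0 [ 0.61 -0.92  0.  ] [ 0.318 -0.896  0.   ]
top post 0.4 [ 0.536 -0.581  0.4  ] [ 0.352 -0.567  0.4  ]
top post 0.8 [ 0.462 -0.243  0.8  ] [ 0.385 -0.237  0.8  ]
scene rack -0.7 [ 0.748 -1.887 -0.7  ] [-0.565 -1.913 -0.7  ]
scene rack 0 [ 0.78  -0.885 -0.   ] [ 0.01 -0.9  -0.  ]
scene rack 0.4 [ 0.799 -0.311  0.4  ] [ 0.338 -0.32   0.4  ]
tri? [ 0.442 -0.302  0.568]
(-100, 0.5, 0.75, 19) q [-1.727 -0.007  0.867  0.629  2.348 -2.84 ] p [ 0.14  -0.432  0.818] ax [ 0.439  0.089 -0.894] ang51.6 z [ 0.899 -0.044  0.436]
((4, 3), 0) q [-1.8    0.487  0.21   0.799  2.398 -2.708] p [ 0.088 -0.599  0.841] ax [ 0.497 -0.003 -0.868] ang47.8 z [ 0.866 -0.047  0.497]
((4, 3), 1) q [-1.853  0.565  0.21   0.801  2.194 -2.793] p [ 0.055 -0.694  0.807] ax [ 0.561 -0.158 -0.813] ang41.5 z [ 0.819 -0.04   0.573]
((4, 3), 2) q [-1.879  0.621  0.21   0.818  1.969 -2.84 ] p [ 0.035 -0.776  0.79 ] ax [ 0.599 -0.335 -0.727] ang35.3 z [ 0.767 -0.019  0.641]
((4, 3), 3) q [-1.88   0.661  0.21   0.839  1.727 -2.84 ] p [ 0.028 -0.848  0.792] ax [ 0.607 -0.515 -0.605] ang31.1 z [ 0.706 -0.002  0.709]
(
[... 5374 characters left out ...]
), 0) q [-1.681  0.343  0.21   0.792  2.475 -2.452] p [ 0.159 -0.476  0.91 ] ax [ 0.442 -0.005 -0.897] ang46.5 z [ 0.888 -0.136  0.439]
((1, 5), 1) q [-1.835  0.227  0.21   1.032  2.448 -2.342] p [ 0.137 -0.403  0.974] ax [ 0.537 -0.116 -0.835] ang42.9 z [ 0.826 -0.128  0.549]
((1, 5), 2) q [-2.002  0.151  0.21   1.274  2.366 -2.249] p [ 0.129 -0.36   1.022] ax [ 0.634 -0.225 -0.74 ] ang41.2 z [ 0.74  -0.103  0.665]
((1, 5), 3) q [-2.16   0.103  0.21   1.486  2.235 -2.178] p [ 0.13  -0.339  1.068] ax [ 0.722 -0.331 -0.607] ang42.0 z [ 0.627 -0.057  0.777]
((1, 5), 4) q [-2.28   0.073  0.21   1.641  2.062 -2.131] p [ 0.137 -0.333  1.118] ax [ 0.792 -0.428 -0.436] ang45.8 z [0.488 0.013 0.873]
```

```bash
nproc; cat > srch.py <<'E'
from plan import *
import itertools,sys
from multiprocessing import Pool
D=[np.array(v)/np.linalg.norm(v)*4.8 for v in itertools.product((-1,0,1),repeat=3) if any(v)]
def chunk(q,v,n=8,w=.62):
    for _ in range(n):
        m=ori(q);p=fk(q,P)+m@v/100
        g=lambda x:np.concatenate([fk(x,P)-p,w*R.from_matrix(m.T@ori(x)).as_rotvec()])
        q=least_squares(g,np.clip(q,LO+1e-4,HI-1e-4),bounds=(LO,HI),max_nfev=5).x
        t=fk(q,P); wr=t-.25*ori(q)[:,0]
        if t[2]<.3 or np.hypot(*t[:2])<.3 or np.hypot(*wr[:2])<.2 or t[1]<-.88 or t[1]>.9 or t[0]<-.35: return None
    return q
def cost(q,T):
    a=ori(q)[:,0]; return np.linalg.norm(a-T)
def run(a):
    q,T,lab=a; path=[]
    for _ in range(6):
        c=[(cost(e,T),tuple(v),e) for v in D for e in [chunk(q,v)] if e is not None]
        if not c: break
        b=min(c,key=lambda r:r[0])
        if b[0]>cost(q,T)-.01: break
        q=b[2];path.append((np.round(b[1],1).tolist()))
    return cost(q,T),lab,path,q
def search(T,m0,heads,rs,zs,rolls):
    jobs=[]
    for hd,r,z,ro in itertools.product(heads,rs,zs,rolls):
        h=np.radians(hd);g=np.array([r*np.cos(h),r*np.sin(h),z]);M=m0@R.from_euler('x',ro,degrees=True).as_matrix()
        q,e=min((ik(g,M,[h-.15,a,b,0,1.6,c]) for a,b in((.3,1.),) for c in(-1.5,0,1.5)),key=lambda r:r[1])
        if e<1e-3: jobs.append((q,T,(hd,r,z,ro)))
    print(len(jobs),'starts')
    with Pool() as p: res=sorted(p.imap_unordered(run,jobs),key=lambda r:r[0])
    for c,l,pa,q in res[:3]: print('%.3f'%c,l,pa,'\n q',q,'p',fk(q,P),'ax',trk(O+ori(q)[:,0])/1000)
E
time OMP_NUM_THREADS=1 timeout 500 python3 - <<'E'
from srch import *
m0=ori(readout.get_state()['qpos'])
search(tgt,m0,(-140,-110,-80,64,90),(.5,.65),(.5,.75),(0,150))
E
```

```text
4
33 starts
0.194 (-110, 0.5, 0.5, 150) [[-2.8, 2.8, 2.8], [-2.8, 2.8, 2.8], [-2.8, 2.8, 2.8], [-2.8, 2.8, 2.8], [0.0, 3.4, 3.4], [-3.4, 3.4, 0.0]] 
 q [-2.304  0.516  0.21   0.8    1.777 -0.728] p [-0.268 -0.71   0.889] ax [ 0.148 -0.782 -0.606]
0.202 (-110, 0.65, 0.5, 0) [[-3.4, -3.4, 0.0], [-3.4, -3.4, 0.0], [-3.4, -3.4, 0.0], [-3.4, -3.4, 0.0], [-3.4, -3.4, 0.0], [-4.8, 0.0, 0.0]] 
 q [-2.77   0.3    0.21   1.209  2.197  2.84 ] p [-0.285 -0.422  0.991] ax [ 0.193 -0.733 -0.652]
0.216 (-110, 0.5, 0.75, 0) [[-3.4, -3.4, 0.0], [-3.4, -3.4, 0.0], [-3.4, -3.4, 0.0], [-3.4, -3.4, 0.0], [-2.8, -2.8, 2.8], [-2.8, -2.8, 2.8]] 
 q [-2.198 -0.048  0.36   0.88   2.103  2.84 ] p [ 0.06  -0.371  1.059] ax [ 0.207 -0.729 -0.652]
real	2m19.491s
user	8m2.702s
sys	0m0.657s
```

```bash
python3 - <<'E'
from plan import *
q0=readout.get_state()['qpos']
for pos in ((.47,.035,.12),(.45,.03,.2)):
    q,e=ik(np.array(pos),ori(q0),q0); print(pos,e,q)
    for v in ([-4.5,-.7,-2],[-4.5,-.7,0],[-4,-.6,-3],[-4.5,-.7,1.5]):
        z=q;o=[]
        for i in range(3):
            z=wpush(z,v,8); o.append((np.round(fk(z,P),2),np.round(trk(O+ori(z)[:,0])/1000,2)))
        print(v,o,z)
E
```

```text
(0.47, 0.035, 0.12) 7.400779022948001e-08 [-0.265 -0.322  2.461  0.436  0.56  -2.324]
[-4.5, -0.7, -2] [(array([ 0.42, -0.05,  0.  ]), array([ 0.33,  0.07, -0.94])), (array([ 0.3 , -0.14, -0.13]), array([ 0.08,  0.08, -0.99])), (array([ 0.02, -0.26, -0.23]), array([-0.08,  0.18, -0.98]))] [-1.759  0.673  2.419 -0.611  0.24  -2.84 ]
[-4.5, -0.7, 0] [(array([ 0.34, -0.04,  0.24]), array([ 0.36,  0.05, -0.93])), (array([ 0.23, -0.13,  0.27]), array([ 0.21,  0.1 , -0.97])), (array([ 0.16, -0.16,  0.28]), array([ 0.04,  0.12, -0.99]))] [-1.301 -0.9    2.413  0.057  1.742 -2.84 ]
[-4, -0.6, -3] [(array([ 0.42, -0.01, -0.08]), array([ 0.32,  0.03, -0.95])), (array([ 0.29, -0.07, -0.19]), array([ 0.03,  0.12, -0.99])), (array([ 0.05, -0.2 , -0.29]), array([-0.1 ,  0.3 , -0.95]))] [-1.608  0.904  2.338 -0.705  0.24  -2.606]
[-4.5, -0.7, 1.5] [(array([ 0.32, -0.05,  0.31]), array([ 0.38,  0.06, -0.92])), (array([ 0.21, -0.12,  0.46]), array([ 0.26,  0.1 , -0.96])), (array([ 0.16, -0.1 ,  0.6 ]), array([ 0.15,  0.1 , -0.98]))] [-1.418 -0.847  1.801  0.199  2.281 -2.84 ]
(0.45, 0.03, 0.2) 5.6225
[... 349 characters left out ...]
.26]), array([ 0.38,  0.07, -0.92])), (array([ 0.23, -0.14,  0.28]), array([ 0.22,  0.11, -0.97])), (array([ 0.16, -0.16,  0.3 ]), array([ 0.06,  0.12, -0.99]))] [-1.34  -0.9    2.384  0.068  1.777 -2.84 ]
[-4, -0.6, -3] [(array([ 0.42, -0.05,  0.06]), array([ 0.33,  0.07, -0.94])), (array([ 0.31, -0.12, -0.14]), array([ 0.1 ,  0.07, -0.99])), (array([ 0.08, -0.24, -0.25]), array([-0.07,  0.22, -0.97]))] [-1.55   0.755  2.376 -0.433  0.24  -2.814]
[-4.5, -0.7, 1.5] [(array([ 0.31, -0.08,  0.35]), array([ 0.39,  0.07, -0.92])), (array([ 0.2 , -0.11,  0.51]), array([ 0.28,  0.1 , -0.96])), (array([ 0.15, -0.1 ,  0.66]), array([ 0.18,  0.1 , -0.98]))] [-1.473 -0.79   1.674  0.243  2.359 -2.84 ]
```

>>> drive_tool --pt "0 0 0 8.5 0" --pt "0 0 0 8.5 0" --pt "0 0 0 8.5 0" --pt "0 0 0 8.5 0" --pt "0 0 0 8.5 0" --pt "0 0 0 8.5 0" --pt "0 0 0 8.5 0" --pt "0 0 0 8.5 0" --pt "0 0 0 8.5 0" --pt "0 0 0 8.5 0"

```text
time: 14.6
eef_pos: [0.3983, 0.0243, 0.3025]
tcp_rot: [0.558, 0.423, -0.282, 0.656]
contact_force: [-0.8, 0.6, -0.1]
opening: 0.002
```

```bash
python3 - <<'E'
from plan import *
s,m=st();q=s['qpos']
d=(np.array([.44,.03,.2])-s['eef_pos'])*100; print('to front',m.T@d)
q=wpush(q,d/3,3)
for v in ([-4.5,-.7,-1.5],[-4.4,1,-1.5],[-4,2,-1.5]):
    t=m.T@np.array(v);z=q
    for n in (7,4,4): z=sim(z,[list(t)+[0]]*n,.62);print(v,t,fk(z,P),trk(O+ori(z)[:,0])/1000,z)
E
```

```text
t 14.6 p [0.398 0.024 0.302] q [-0.377 -0.785  2.38   0.308  1.123 -0.699] F [-0.762  0.6   -0.116] op 0.0015315726375158475
[[ 0.484  0.103 -0.869]
 [ 0.841  0.218  0.494]
 [ 0.24  -0.97   0.019]] rows=tool axes
to front [10.984 -1.434  0.256]
[-4.5, -0.7, -1.5] [-0.945 -4.681 -0.431] [ 0.319 -0.049  0.257] [ 0.356  0.061 -0.932] [-0.745 -0.9    2.48   0.329  1.389 -1.035]
[-4.5, -0.7, -1.5] [-0.945 -4.681 -0.431] [ 0.227 -0.15   0.254] [ 0.302  0.114 -0.946] [-1.301 -0.9    2.48   0.319  1.643 -1.561]
[-4.5, -0.7, -1.5] [-0.945 -4.681 -0.431] [ 0.051 -0.211  0.247] [ 0.295  0.131 -0.946] [-2.04  -0.859  2.476  0.166  1.809 -2.297]
[-4.4, 1, -1.5] [-0.722 -4.226 -2.057] [0.305 0.142 0.254] [ 0.362  0.014 -0.932] [ 0.104 -0.885  2.48   0.038  1.178 -0.152]
[-4.4, 1, -1.5] [-0.722 -4.226 -2.057] [0.171 0.238 0.254] [ 0.323 -0.017 -0.946] [ 0.772 -0.9    2.48  -0.208  1.304  0.558]
[-4.4, 1, -1.5] [-0.722 -4.226 -2.057] [-0.012  0.283  0.229] [ 0.321 -0.021 -0.947] [ 1.537 -0.714  2.441 -0.33   1.38   1.352]
[-4, 2, -1.5] [-0.426 -3.671 -2.931] [0.296 0.226 0.208] [ 0.391  0.002 -0.92 ] [ 0.453 -0.691  2.48  -0.134  0.97   0.263]
[-4, 2, -1.5] [-0.426 -3.671 -2.931] [0.141 0.322 0.177] [ 0.381 -0.008 -0.924] [ 1.092 -0.568  2.472 -0.37   1.033  1.007]
[-4, 2, -1.5] [-0.426 -3.671 -2.931] [-0.024  0.402  0.132] [ 0.381 -0.008 -0.924] [ 1.616 -0.197  2.309 -0.456  1.039  1.609]
```

```bash
python3 - <<'E'
from plan import *
s=readout.get_state();q=s['qpos'];m=R.from_quat(s['tcp_rot']).as_matrix()
d=(np.array([.44,.03,.2])-s['eef_pos'])*100
q=wpush(q,d/3,3)
for v in ([-4.5,0.1,-1.5],[-4.5,.3,-2.5],[-4.3,.1,-2.5]):
    t=m.T@np.array(v);z=q
    for n in (6,4,4,4): z=sim(z,[list(t)+[0]]*n,.62);print(v,t,fk(z,P),trk(O+ori(z)[:,0])/1000,z[:2])
E
```

```text
[-4.5, 0.1, -1.5] [-0.863 -4.506 -1.208] [0.338 0.042 0.256] [ 0.371  0.036 -0.928] [-0.343 -0.888]
[-4.5, 0.1, -1.5] [-0.863 -4.506 -1.208] [0.308 0.065 0.25 ] [ 0.274  0.039 -0.961] [-0.243 -0.9  ]
[-4.5, 0.1, -1.5] [-0.863 -4.506 -1.208] [0.268 0.113 0.244] [ 0.178  0.025 -0.984] [-0.007 -0.9  ]
[-4.5, 0.1, -1.5] [-0.863 -4.506 -1.208] [0.179 0.195 0.247] [ 0.107 -0.016 -0.994] [ 0.487 -0.9  ]
[-4.5, 0.3, -2.5] [ 0.027 -4.957 -1.421] [0.377 0.063 0.195] [ 0.348  0.035 -0.937] [-0.21  -0.657]
[-4.5, 0.3, -2.5] [ 0.027 -4.957 -1.421] [0.308 0.103 0.233] [ 0.253  0.026 -0.967] [-0.06  -0.833]
[-4.5, 0.3, -2.5] [ 0.027 -4.957 -1.421] [0.212 0.184 0.244] [ 0.173 -0.01  -0.985] [ 0.392 -0.9  ]
[-4.5, 0.3, -2.5] [ 0.027 -4.957 -1.421] [0.032 0.245 0.24 ] [ 0.15  -0.042 -0.988] [ 1.18  -0.885]
[-4.3, 0.1, -2.5] [ 0.103 -4.832 -1.179] [0.386 0.043 0.187] [ 0.352  0.04  -0.935] [-0.278 -0.626]
[-4.3, 0.1, -2.5] [ 0.103 -4.832 -1.179] [0.333 0.057 0.217] [ 0.254  0.044 -0.966] [-0.246 -0.769]
[-4.3, 0.1, -2.5] [ 0.103 -4.832 -1.179] [0.274 0.086 0.244] [ 0.159  0.037 -0.987] [-0.132 -0.9  ]
[-4.3, 0.1, -2.5] [ 0.103 -4.832 -1.179] [0.211 0.155 0.241] [ 0.066  0.005 -0.998] [ 0.238 -0.9  ]
```

>>> drive_tool --pt "3.7 -0.5 0.1 0 0" --pt "3.7 -0.5 0.1 0 0" --pt "3.7 -0.5 0.1 0 0" --pt "0.1 -4.8 -1.2 0 0" --pt "0.1 -4.8 -1.2 0 0" --pt "0.1 -4.8 -1.2 0 0" --pt "0.1 -4.8 -1.2 0 0" --pt "0.1 -4.8 -1.2 0 0" --pt "0.1 -4.8 -1.2 0 0" --pt "0.1 -4.8 -1.2 0 0"

```text
time: 15.6
eef_pos: [0.375, 0.0434, 0.1893]
tcp_rot: [0.521, 0.483, -0.329, 0.623]
contact_force: [0.6, 0.7, -0.5]
opening: 0.004
```

>>> drive_tool --pt "0.1 -4.8 -1.2 0 0" --pt "0.1 -4.8 -1.2 0 0" --pt "0.1 -4.8 -1.2 0 0" --pt "0.1 -4.8 -1.2 0 0" --pt "0.1 -4.8 -1.2 0 0"

```text
time: 16.1
eef_pos: [0.2944, 0.0609, 0.2432]
tcp_rot: [0.493, 0.518, -0.362, 0.599]
contact_force: [-19.4, -3.0, 13.6]
opening: 0.001
```

```bash
python3 - <<'E'
from plan import *
s,m=st();q=s['qpos'];print(trk(O+m[:,0])/1000)
for t in ([.1,-4.8,-1.2],[.1,-4.8,-.3],[.1,-4.8,.5]):
    z=sim(q,[t+[0]]*5,.62);print(t,fk(z,P),trk(O+ori(z)[:,0])/1000,z[:2])
E
```

```text
t 16.1 p [0.294 0.061 0.243] q [-0.25  -0.896  2.484  0.127  1.376 -0.528] F [-19.39   -2.979  13.617] op 0.0011202530698029489
[[ 0.202  0.077 -0.976]
 [ 0.943  0.252  0.215]
 [ 0.263 -0.965 -0.022]] rows=tool axes
[ 0.212  0.043 -0.976]
[0.1, -4.8, -1.2] [0.239 0.122 0.241] [ 0.084  0.022 -0.996] [ 0.055 -0.9  ]
[0.1, -4.8, -0.3] [0.262 0.043 0.241] [ 0.079  0.046 -0.996] [-0.304 -0.9  ]
[0.1, -4.8, 0.5] [ 0.262 -0.027  0.242] [ 0.09   0.064 -0.994] [-0.61 -0.9 ]
```

>>> drive_tool --pt "-1 3 0 0 0" --pt "-3 3 1 0 0" --pt "-3 2 2 0 0"

```text
time: 16.4
eef_pos: [0.3647, 0.0475, 0.3291]
tcp_rot: [0.493, 0.517, -0.36, 0.6]
contact_force: [0.4, 0.4, 0.8]
opening: -0.0
```

```bash
python3 -c "
from h import *
st()"; OMP_NUM_THREADS=1 timeout 500 python3 - <<'E'
from srch import *
s=readout.get_state();m0=ori(s['qpos'])
T=-.72*YH-.69*ZH
search(T,m0,(-115,-100,-85),(.5,.65),(.55,.7),(0,-60))
E
```

```text
t 16.4 p [0.365 0.047 0.329] q [-0.237 -0.668  2.23   0.126  1.397 -0.514] F [0.392 0.423 0.809] op -8.540721592079878e-05
[[ 0.205  0.078 -0.976]
 [ 0.942  0.255  0.218]
 [ 0.266 -0.964 -0.021]] rows=tool axes
15 starts
0.012 (-115, 0.65, 0.7, 0) [[-3.4, 0.0, 3.4], [-3.4, 0.0, 3.4], [-3.4, 0.0, 3.4], [-3.4, 0.0, 3.4], [-2.8, -2.8, 2.8], [-4.8, 0.0, 0.0]] 
 q [-2.77   0.103  0.21   1.1    2.218 -1.975] p [-0.161 -0.361  1.049] ax [-0.007 -0.729 -0.685]
0.049 (-115, 0.65, 0.55, 0) [[-3.4, 0.0, 3.4], [-2.8, -2.8, 2.8], [-3.4, 0.0, 3.4], [-3.4, 0.0, 3.4], [0.0, 0.0, 4.8], [-4.8, 0.0, 0.0]] 
 q [-2.094  0.151  0.21   0.483  2.038 -1.907] p [-0.039 -0.477  1.032] ax [-0.047 -0.712 -0.701]
0.050 (-115, 0.5, 0.7, 0) [[-3.4, 0.0, 3.4], [-3.4, 0.0, 3.4], [-3.4, 0.0, 3.4], [-3.4, 0.0, 3.4], [-2.8, -2.8, 2.8], [2.8, -2.8, 2.8]] 
 q [-2.192  0.658  0.21   0.581  1.65  -2.124] p [-0.296 -0.821  0.774] ax [ 0.05  -0.726 -0.686]
```

```bash
python3 - <<'E'
from plan import *
s=readout.get_state();m=R.from_quat(s['tcp_rot']).as_matrix();q=s['qpos']
a=m.T@(np.array([.3,-.47,.62])-s['eef_pos'])*100/13; b=m.T@np.array([-.56,-.12,.08])*100/12
print(a,b)
q=sim(q,[list(a)+[0]]*13);print(q);q=sim(q,[list(b)+[0]]*12);print(q,fk(q,P))
for n in (8,8,8,8):
    q=sim(q,[[-3.4,0,3.4,0]]*n,.62);print(fk(q,P),trk(O+ori(q)[:,0])/1000,q)
E
```

```text
[-2.596 -0.995  3.656] [-1.686 -4.505 -0.291]
[-1.286 -0.009  1.225  0.236  1.934 -1.469]
[-2.191  0.446  0.531  0.17   2.342 -2.35 ] [-0.26 -0.59  0.7 ]
[-0.166 -0.661  0.745] [ 0.174 -0.079 -0.981] [-2.035  0.595  0.21   0.269  2.357 -2.101]
[-0.095 -0.672  0.79 ] [ 0.139 -0.238 -0.961] [-1.951  0.532  0.21   0.313  2.239 -1.975]
[-0.05  -0.649  0.857] [ 0.111 -0.404 -0.908] [-1.919  0.442  0.21   0.357  2.142 -1.895]
[-0.025 -0.594  0.937] [ 0.088 -0.565 -0.821] [-1.941  0.327  0.21   0.426  2.07  -1.842]
```

>>> drive_tool --pt "-2.6 -1 3.65 0 0" --pt "-2.6 -1 3.65 0 0" --pt "-2.6 -1 3.65 0 0" --pt "-2.6 -1 3.65 0 0" --pt "-2.6 -1 3.65 0 0" --pt "-2.6 -1 3.65 0 0" --pt "-2.6 -1 3.65 0 0" --pt "-2.6 -1 3.65 0 0" --pt "-2.6 -1 3.65 0 0" --pt "-2.6 -1 3.65 0 0"

```text
time: 17.4
eef_pos: [0.3121, -0.3517, 0.5535]
tcp_rot: [0.494, 0.516, -0.361, 0.599]
contact_force: [0.5, 0.3, 1.1]
opening: -0.001
```

>>> drive_tool --pt "-2.6 -1 3.65 0 0" --pt "-2.6 -1 3.65 0 0" --pt "-2.6 -1 3.65 0 0" --pt "-1.7 -4.5 -0.3 0 0" --pt "-1.7 -4.5 -0.3 0 0" --pt "-1.7 -4.5 -0.3 0 0" --pt "-1.7 -4.5 -0.3 0 0" --pt "-1.7 -4.5 -0.3 0 0" --pt "-1.7 -4.5 -0.3 0 0" --pt "-1.7 -4.5 -0.3 0 0"

```text
time: 18.4
eef_pos: [-0.0309, -0.5375, 0.6681]
tcp_rot: [0.493, 0.517, -0.361, 0.599]
contact_force: [-0.4, -0.9, 0.7]
opening: -0.003
```

>>> drive_tool --pt "-1.7 -4.5 -0.3 0 0" --pt "-1.7 -4.5 -0.3 0 0" --pt "-3.4 0 3.4 0 0" --pt "-3.4 0 3.4 0 0" --pt "-3.4 0 3.4 0 0" --pt "-3.4 0 3.4 0 0" --pt "-3.4 0 3.4 0 0" --pt "-3.4 0 3.4 0 0" --pt "-3.4 0 3.4 0 0" --pt "-3.4 0 3.4 0 0"

```text
time: 19.4
eef_pos: [-0.0755, -0.6624, 0.7584]
tcp_rot: [0.468, 0.492, -0.392, 0.62]
contact_force: [-0.5, 0.7, 0.2]
opening: 0.002
```

>>> drive_tool --pt "-3.4 0 3.4 0 0" --pt "-3.4 0 3.4 0 0" --pt "-3.4 0 3.4 0 0" --pt "-3.4 0 3.4 0 0" --pt "-3.4 0 3.4 0 0" --pt "-3.4 0 3.4 0 0" --pt "-3.4 0 3.4 0 0" --pt "-3.4 0 3.4 0 0"

```text
time: 20.2
eef_pos: [-0.0359, -0.6782, 0.788]
tcp_rot: [0.43, 0.447, -0.436, 0.652]
contact_force: [0.6, 1.4, -0.2]
opening: 0.002
```

```bash
python3 - <<'E'
from plan import *
s,m=st();q=s['qpos'];print(trk(O+m[:,0])/1000)
for t in ([-3.4,0,3.4],[-3.4,-2,3]):
  z=q
  for n in (8,8): z=sim(z,[t+[0]]*n,.62);print(t,fk(z,P),trk(O+ori(z)[:,0])/1000)
E
```

```text
t 20.2 p [-0.036 -0.678  0.788] q [-1.872  0.537  0.211  0.347  2.249 -1.869] F [ 0.553  1.369 -0.218] op 0.0017093777028681838
[[ 0.22  -0.184 -0.958]
 [ 0.953  0.249  0.171]
 [ 0.207 -0.951  0.23 ]] rows=tool axes
[ 0.188 -0.217 -0.958]
[-3.4, 0, 3.4] [-0.018 -0.658  0.849] [ 0.173 -0.387 -0.906]
[-3.4, 0, 3.4] [-0.017 -0.606  0.926] [ 0.158 -0.55  -0.82 ]
[-3.4, -2, 3] [-0.15  -0.666  0.821] [ 0.156 -0.385 -0.91 ]
[-3.4, -2, 3] [-0.239 -0.617  0.875] [ 0.098 -0.546 -0.832]
```

>>> drive_tool --pt "-3.4 -1.2 3.2 0 0" --pt "-3.4 -1.2 3.2 0 0" --pt "-3.4 -1.2 3.2 0 0" --pt "-3.4 -1.2 3.2 0 0" --pt "-3.4 -1.2 3.2 0 0" --pt "-3.4 -1.2 3.2 0 0" --pt "-3.4 -1.2 3.2 0 0" --pt "-3.4 -1.2 3.2 0 0" --pt "-3.4 -1.2 3.2 0 0" --pt "-3.4 -1.2 3.2 0 0"

```text
time: 21.2
eef_pos: [-0.1109, -0.6585, 0.8464]
tcp_rot: [0.371, 0.382, -0.494, 0.688]
contact_force: [0.1, -1.2, -1.1]
opening: 0.003
```

>>> drive_tool --pt "-3.4 -1.2 3.2 0 0" --pt "-3.4 -1.2 3.2 0 0" --pt "-3.4 -1.2 3.2 0 0" --pt "-3.4 -1.2 3.2 0 0" --pt "-3.4 -1.2 3.2 0 0" --pt "-3.4 -1.2 3.2 0 0" --pt "-3.4 -1.2 3.2 0 0" --pt "-3.4 -1.2 3.2 0 0"

```text
time: 22.0
eef_pos: [-0.1619, -0.605, 0.9144]
tcp_rot: [0.316, 0.326, -0.54, 0.708]
contact_force: [0.2, 0.2, -0.4]
opening: 0.002
```

```bash
python3 - <<'E'
from plan import *
s,m=st();q=s['qpos'];print(trk(O+m[:,0])/1000)
for t in ([-3.4,-1,3.2],[-3.4,-2.5,2.5],[-2.,-3.5,2.5],[-4.8,-1,0],[-3.4,-3.4,0]):
  z=q
  for n in (4,4): z=sim(z,[t+[0]]*n,.62);print(t,fk(z,P),trk(O+ori(z)[:,0])/1000)
E
```

```text
t 22.0 p [-0.162 -0.605  0.914] q [-2.198  0.382  0.211  0.596  2.072 -1.965] F [ 0.162  0.236 -0.415] op 0.0021943682074389613
[[ 0.203 -0.559 -0.804]
 [ 0.972  0.216  0.096]
 [ 0.12  -0.801  0.587]] rows=tool axes
[ 0.111 -0.584 -0.804]
[-3.4, -1, 3.2] [-0.178 -0.565  0.954] [ 0.086 -0.656 -0.75 ]
[-3.4, -1, 3.2] [-0.193 -0.518  0.992] [ 0.059 -0.722 -0.689]
[-3.4, -2.5, 2.5] [-0.235 -0.559  0.939] [ 0.083 -0.652 -0.754]
[-3.4, -2.5, 2.5] [-0.298 -0.507  0.961] [ 0.049 -0.715 -0.698]
[-2.0, -3.5, 2.5] [-0.264 -0.603  0.906] [ 0.083 -0.647 -0.758]
[-2.0, -3.5, 2.5] [-0.353 -0.589  0.901] [ 0.045 -0.707 -0.706]
[-4.8, -1, 0] [-0.215 -0.467  0.974] [ 0.095 -0.627 -0.773]
[-4.8, -1, 0] [-0.237 -0.376  1.002] [ 0.068 -0.655 -0.753]
[-3.4, -3.4, 0] [-0.293 -0.518  0.928] [ 0.092 -0.625 -0.775]
[-3.4, -3.4, 0] [-0.399 -0.441  0.923] [ 0.06  -0.663 -0.746]
```

>>> drive_tool --pt "-3.4 -1 3.2 0 0" --pt "-3.4 -1 3.2 0 0" --pt "-3.4 -1 3.2 0 0" --pt "-3.4 -1 3.2 0 0" --pt "-3.4 -1 3.2 0 0" --pt "-3.4 -1 3.2 0 0" --pt "-3.4 -1 3.2 0 0" --pt "-3.4 -1 3.2 0 0"

```text
time: 22.8
eef_pos: [-0.1928, -0.5189, 0.9918]
tcp_rot: [0.259, 0.269, -0.583, 0.721]
contact_force: [-0.6, 0.2, 0.8]
opening: 0.005
```

```bash
python3 - <<'E'
from plan import *
s,m=st();q=s['qpos'];p=s['eef_pos'];a=m[:,0];print(trk(O+a)/1000)
ty=np.cross(a,YH);ty/=np.linalg.norm(ty)   # jaw dir across canister
for sg in (1,-1):
    c=ty*sg;roll=np.degrees(np.arctan2(c@m[:,2],c@m[:,1]));M=m@R.from_euler('x',roll,degrees=True).as_matrix()
    print('roll',roll,'jaw(track)',trk(O+c)/1000)
    for g in ((75,0,131),(75,0,165)):
        for bk in (0,.12):
            T=W(*g)+(.0187-bk)*a; r=min((ik(T,M,[.2,.4,1.6,x,1.2,y]) for x in(-.8,0) for y in(-1.5,1)),key=lambda r:r[1]);print(g,bk,r[0],'%.4f'%r[1])
    # resulting canister axis after 180 turn
print('stood axis',trk(O+R.from_rotvec(np.pi*a).apply(YH))/1000)
w1=np.array([.32,-.45,.8]);w2=W(75,0,131)+(.0187-.13)*a+np.array([0,0,.15]);pp=p
for w in (w1,w2):
    n=int(np.linalg.norm(w-pp)/.047)+1;t=m.T@(w-pp)*100/n;print(w,n,t);q=sim(q,[list(t)+[0]]*n);print(q,np.linalg.norm(fk(q,P)-w));pp=w
E
```

```text
t 22.8 p [-0.193 -0.519  0.992] q [-2.418  0.274  0.211  0.805  2.043 -1.971] F [-0.62   0.179  0.803] op 0.004611705204326061
[[ 0.175 -0.703 -0.69 ]
 [ 0.981  0.186  0.06 ]
 [ 0.086 -0.687  0.722]] rows=tool axes
[ 0.059 -0.722 -0.69 ]
roll 2.0681419133673784 jaw(track) [0.996 0.    0.086]
(75, 0, 131) 0 [ 0.212  0.467  1.716 -0.92   1.142  0.571] 0.0000
(75, 0, 131) 0.12 [ 0.343  0.395  1.643 -0.838  1.321  0.529] 0.0000
(75, 0, 165) 0 [ 0.212  0.421  1.707 -0.901  1.176  0.524] 0.0000
(75, 0, 165) 0.12 [ 0.343  0.36   1.623 -0.829  1.358  0.487] 0.0000
roll -177.93185808663262 jaw(track) [-0.996 -0.    -0.086]
(75, 0, 131) 0 [ 0.212  0.467  1.716 -0.92   1.142 -2.57 ] 0.0000
(75, 0, 131) 0.12 [ 0.343  0.395  1.643 -0.838  1.321 -2.612] 0.0000
(75, 0, 165) 0 [ 0.212  0.421  1.707 -0.901  1.176 -2.617] 0.0000
(75, 0, 165) 0.12 [ 0.343  0.36   1.623 -0.829  1.358 -2.654] 0.0000
stood axis [-0.085  0.041  0.995]
[ 0.32 -0.45  0.8 ] 12 [ 1.446  4.203 -1.179]
[-1.044 -0.25   1.229 -0.208  1.378 -1.25 ] 0.00031557276141722703
[0.641 0.153 0.358] 18 [-0.345  2.225 -3.919]
[ 0.353  0.27   1.507 -0.805  1.507  0.307] 0.00031558418879194355
```

>>> drive_tool --pt "1.45 4.2 -1.2 0 0" --pt "1.45 4.2 -1.2 0 0" --pt "1.45 4.2 -1.2 0 0" --pt "1.45 4.2 -1.2 0 0" --pt "1.45 4.2 -1.2 0 0" --pt "1.45 4.2 -1.2 0 0" --pt "1.45 4.2 -1.2 0 0" --pt "1.45 4.2 -1.2 0 0" --pt "1.45 4.2 -1.2 0 0" --pt "1.45 4.2 -1.2 0 0"

```text
time: 23.8
eef_pos: [0.2271, -0.4616, 0.8347]
tcp_rot: [0.259, 0.268, -0.583, 0.722]
contact_force: [-0.8, -0.8, 0.1]
opening: -0.003
```

>>> drive_tool --pt "1.45 4.2 -1.2 0 0" --pt "1.45 4.2 -1.2 0 0" --pt "-0.35 2.22 -3.92 0 0" --pt "-0.35 2.22 -3.92 0 0" --pt "-0.35 2.22 -3.92 0 0" --pt "-0.35 2.22 -3.92 0 0" --pt "-0.35 2.22 -3.92 0 0" --pt "-0.35 2.22 -3.92 0 0" --pt "-0.35 2.22 -3.92 0 0" --pt "-0.35 2.22 -3.92 0 0"

```text
time: 24.8
eef_pos: [0.4537, -0.1814, 0.6059]
tcp_rot: [0.26, 0.268, -0.583, 0.722]
contact_force: [-0.2, 0.1, -0.5]
opening: 0.004
```

>>> drive_tool --pt "-0.35 2.22 -3.92 0 0" --pt "-0.35 2.22 -3.92 0 0" --pt "-0.35 2.22 -3.92 0 0" --pt "-0.35 2.22 -3.92 0 0" --pt "-0.35 2.22 -3.92 0 0" --pt "-0.35 2.22 -3.92 0 0" --pt "-0.35 2.22 -3.92 0 1" --pt "-0.35 2.22 -3.92 0 1" --pt "-0.35 2.22 -3.92 0 1" --pt "-0.35 2.22 -3.92 0 1"

```text
time: 25.8
eef_pos: [0.6324, 0.1534, 0.3606]
tcp_rot: [0.26, 0.269, -0.583, 0.721]
contact_force: [1.0, -0.1, 0.0]
opening: 0.677
```

```bash
python3 - <<'E'
from plan import *
s,m=st();print('track',trk(s['eef_pos']),trk(O+m[:,0])/1000)
a=shot('scene','s2');b=shot('top','t2');
A=cv2.resize(b['frame'][85:215,225:385],(400,325),interpolation=3);B_=cv2.resize(a['frame'][165:355,215:375],(400,475),interpolation=3)
c=np.zeros((475,800,3),np.uint8);c[:325,:400]=A;c[:,400:]=B_;cv2.imwrite('pics/z2.png',c[:,:,::-1])
E
```

```text
t 25.8 p [0.632 0.153 0.361] q [ 0.358  0.251  1.524 -0.802  1.51   0.311] F [ 0.972 -0.13   0.004] op 0.6768404127374714
[[ 0.175 -0.701 -0.692]
 [ 0.981  0.185  0.061]
 [ 0.085 -0.689  0.72 ]] rows=tool axes
track [ 59.922  82.552 360.595] [ 0.06  -0.72  -0.692]
```

View pics/z2.png

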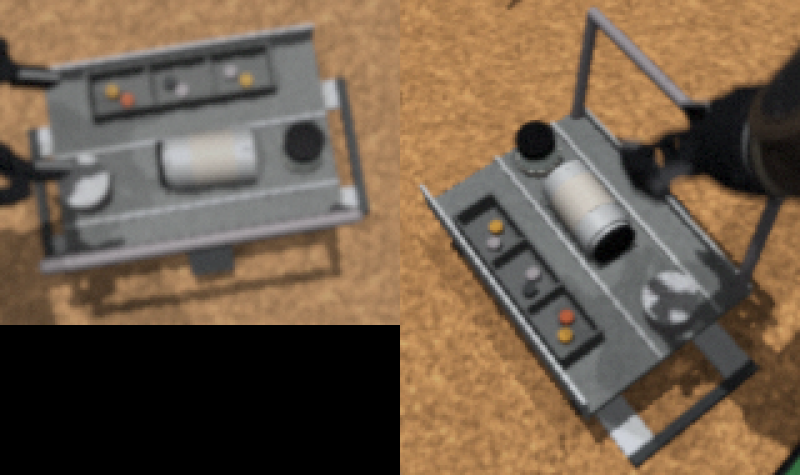

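The top view (crop) shows the canister spanning (160–257, 134–188). Its cap is toward the tin, the pedal is lower at (212,262), and the trolley has shifted by about 1 px at most.

```bash
python3 - <<'E'
from plan import *
t=load('t2');s=load('s2')
for n,p in dict(capend=(160,164),baseend=(257,158),mid=(208,161)).items(): print(n,trk(onz(t,T(*p),.128)))
print('capface scene',trk(onz(s,S(614,243),.128)),'jar',trk(onz(t,T(304,141),.148)),'jar0',trk(onz(load('top0'),T(302,141),.148)))
st_=readout.get_state();m=R.from_quat(st_['tcp_rot']).as_matrix();a=m[:,0]
c=np.cross(a,YH);c/=np.linalg.norm(c)
for y in (0,-8):
    g=W(75,y,131)+.0187*a
    d=g-st_['eef_pos'];along=d@a;print('along',along*100,'perp tool',m.T@(d-along*a)*100)
print('final roll for -jaw',np.degrees(np.arctan2(-c@m[:,2],-c@m[:,1])))
E
```

```text
capend [ 80.394  35.564 128.   ]
baseend [ 71.04  -65.935 128.   ]
mid [ 75.776 -14.69  128.   ]
capface scene [ 81.806  31.632 128.   ] jar [  75.996 -115.782  148.   ] jar0 [  76.311 -113.75   148.   ]
along 23.407409924647993 perp tool [ -0.      0.184 -10.206]
along 23.98314509508958 perp tool [-0.     0.162 -9.651]
final roll for -jaw -177.72084680199336
```

>>> drive_tool --pt "0 0 0 -8.5 1" --pt "0 0 0 -8.5 1" --pt "0 0 0 -8.5 1" --pt "0 0 0 -8.5 1" --pt "0 0 0 -8.5 1" --pt "0 0 0 -8.5 1" --pt "0 0 0 -8.5 1" --pt "0 0 0 -8.5 1" --pt "0 0 0 -8.5 1" --pt "0 0 0 -8.5 1"

```text
time: 26.9
eef_pos: [0.6317, 0.1512, 0.3633]
tcp_rot: [-0.297, 0.593, -0.247, 0.707]
contact_force: [0.1, -0.8, -0.9]
opening: 0.998
```

>>> drive_tool --pt "0 0 0 -8.5 1" --pt "0 0 0 -8.5 1" --pt "0 0 0 -8.5 1" --pt "0 0 0 -8.5 1" --pt "0 0 0 -8.5 1" --pt "0 0 0 -8.5 1" --pt "0 0 0 -8.5 1" --pt "0 0 0 -8.5 1" --pt "0 0 0 -8.5 1" --pt "0 0 0 -2 1"

```text
time: 27.9
eef_pos: [0.6317, 0.1512, 0.3633]
tcp_rot: [0.677, -0.615, -0.183, -0.36]
contact_force: [0.4, 0.4, -0.5]
opening: 0.999
```

>>> drive_tool --pt "0 0 4.8 0 1" --pt "0 0 4.8 0 1"

```text
time: 28.1
eef_pos: [0.6517, 0.2199, 0.3005]
tcp_rot: [0.676, -0.615, -0.181, -0.364]
contact_force: [-0.2, -0.2, 0.6]
opening: 1.0
```

```bash
python3 - <<'E'
from plan import *
s,m=st();a=m[:,0];c=-np.cross(a,YH)
print('track',trk(s['eef_pos']),'roll left',np.degrees(np.arctan2(c@m[:,2],c@m[:,1])))
g=W(76,-8,131)+.0187*a;print('shift',m.T@(g-s['eef_pos'])*100)
E
```

```text
t 28.1 p [0.652 0.22  0.301] q [ 0.436  0.398  1.448 -0.79   1.512 -2.433] F [-0.202 -0.245  0.57 ] op 0.9995783464887853
[[ 0.178 -0.7   -0.692]
 [-0.963  0.022 -0.269]
 [ 0.203  0.714 -0.67 ]] rows=tool axes
track [ 89.706 145.028 300.544] roll left -14.725351578809397
shift [24.522  3.158  0.646]
```

>>> drive_tool --pt "0 0 0 -7.3 1" --pt "0 0 0 -7.3 1" --pt "2.6 1.45 0.7 0 1" --pt "2.6 1.45 0.7 0 1" --pt "4 0 0 0 1" --pt "4 0 0 0 1" --pt "4 0 0 0 1" --pt "0 0 0 0 1"

```text
time: 28.9
eef_pos: [0.6495, 0.1004, 0.1619]
tcp_rot: [0.714, -0.591, -0.261, -0.27]
contact_force: [0.2, 0.4, 0.2]
opening: 1.001
```

```bash
python3 - <<'E'
from plan import *
s,m=st();a=m[:,0]
print('track',trk(s['eef_pos']))
g=W(76,-8,131)+.0187*a;print('shift',m.T@(g-s['eef_pos'])*100)
w=shot('wrist','w2')
for n,q in dict(cap=(80,36,156),base=(72,-66,156),l=(48,-8,128),r=(104,-8,128)).items(): print(n,proj(w,W(*q)))
E
```

```text
t 28.9 p [0.65  0.1   0.162] q [ 0.274  0.416  1.693 -0.871  1.236 -2.602] F [0.211 0.407 0.196] op 1.0011672077323215
[[ 0.166 -0.704 -0.691]
 [-0.985 -0.157 -0.078]
 [-0.054  0.693 -0.719]] rows=tool axes
track [ 68.229  27.444 161.907]
shift [ 6.601 -0.55  -0.188]
cap [287.481 285.551]
base [306.387 110.316]
l [353.638 220.841]
r [254.297 224.691]
```

View pics/w2.png

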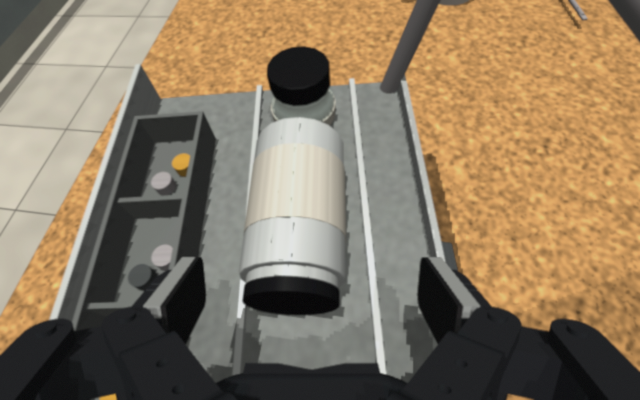

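Wrist view: the canister spans columns 244–346 around row 210 and the fingers are centred on column 311, so it sits about 9 mm to the left. I'll shift tool −y by 1 cm, then close in.

>>> drive_tool --pt "1 -0.5 -0.1 0 1" --pt "1.3 -0.5 -0.1 0 1" --pt "2 0 0 0 1" --pt "2 0 0 0 1" --pt "0 0 0 0 1"

```text
time: 29.45
eef_pos: [0.6712, 0.059, 0.1209]
tcp_rot: [0.716, -0.589, -0.261, -0.27]
contact_force: [-0.9, -0.5, -0.5]
opening: 1.002
```

>>> drive_tool --pt "0 0 0 0 0.6" --pt "0 0 0 0 0.6" --pt "0 0 0 0 0.5" --pt "0 0 0 0 0.4" --pt "0 0 0 0 0.4" --pt "0 0 0 0 0.4" --force 35

```text
time: 30.05
eef_pos: [0.6732, 0.0619, 0.1253]
tcp_rot: [0.718, -0.587, -0.259, -0.272]
contact_force: [0.3, 1.3, 0.6]
opening: 0.643
```

```bash
python3 - <<'E'
from plan import *
s,m=st();a=m[:,0]
print('track',trk(s['eef_pos']),'grasp',trk(s['eef_pos']-.0187*a))
E
```

```text
t 30.05 p [0.673 0.062 0.125] q [ 0.209  0.472  1.692 -0.915  1.149 -2.589] F [0.291 1.344 0.572] op 0.6426054902926122
[[ 0.177 -0.701 -0.69 ]
 [-0.983 -0.164 -0.086]
 [-0.053  0.694 -0.718]] rows=tool axes
track [ 85.439 -14.344 125.328] grasp [ 84.279  -0.867 138.24 ]
```

>>> drive_tool --pt "-1.2 -0.15 -1.25 0 0.4" --pt "-2.4 -0.3 -2.5 0 0.4" --pt "-1.5 -0.2 -1.6 0 0.4" --pt "0 0 0 4 0.4" --pt "0 0 0 8 0.4" --pt "0 0 0 8.5 0.4" --pt "0 0 0 8.5 0.4" --pt "0 0 0 8.5 0.4" --pt "0 0 0 8.5 0.4" --pt "0 0 0 8.5 0.4"

```text
time: 31.05
eef_pos: [0.6731, 0.061, 0.1999]
tcp_rot: [-0.511, 0.641, -0.041, 0.572]
contact_force: [0.3, -0.3, -2.7]
opening: 0.639
```

>>> drive_tool --pt "0 0 0 8.5 0.4" --pt "0 0 0 8.5 0.4" --pt "0 0 0 8.5 0.4" --pt "0 0 0 8.5 0.4" --pt "0 0 0 8.5 0.4" --pt "0 0 0 8.5 0.4" --pt "0 0 0 8.5 0.4" --pt "0 0 0 8.5 0.4" --pt "0 0 0 8.5 0.4" --pt "0 0 0 8.5 0.4"

```text
time: 32.05
eef_pos: [0.6732, 0.061, 0.1999]
tcp_rot: [0.009, 0.445, -0.463, 0.767]
contact_force: [0.6, -0.9, -0.8]
opening: 0.642
```

>>> drive_tool --pt "0 0 0 8.5 0.4" --pt "0 0 0 8.5 0.4" --pt "0 0 0 8.5 0.4" --pt "0 0 0 8.5 0.4" --pt "0 0 0 6 0.4" --pt "0 0 0 2 0.4" --pt "0 0 0 0 0.4"

```text
time: 32.75
eef_pos: [0.6732, 0.061, 0.1998]
tcp_rot: [0.281, 0.251, -0.591, 0.713]
contact_force: [-0.2, -0.1, -1.2]
opening: 0.639
```

```bash
python3 - <<'E'
from plan import *
s,m=st();a=m[:,0]
print('grasp',trk(s['eef_pos']-.0187*a))
m0=np.array([[.177,-.701,-.690],[-.983,-.164,-.086],[-.053,.694,-.718]]).T
print('can axis',trk(O+m@m0.T@YH)/1000)
a=shot('scene','s3');w=shot('wrist','w3')
c=np.zeros((475,800,3),np.uint8);c[:250,:400]=cv2.resize(w['frame'],(400,250));c[:,400:]=cv2.resize(a['frame'][130:320,215:375],(400,475),interpolation=3);cv2.imwrite('pics/z3.png',c[:,:,::-1])
E
```

```text
t 32.75 p [0.673 0.061 0.2  ] q [ 0.208  0.38   1.665 -0.876  1.224  0.477] F [-0.154 -0.077 -1.195] op 0.6389510992930711
[[ 0.176 -0.701 -0.691]
 [ 0.984  0.144  0.105]
 [ 0.026 -0.698  0.716]] rows=tool axes
grasp [ 84.096  -1.785 212.738]
can axis [-0.107  0.039  0.993]
```

View pics/z3.png

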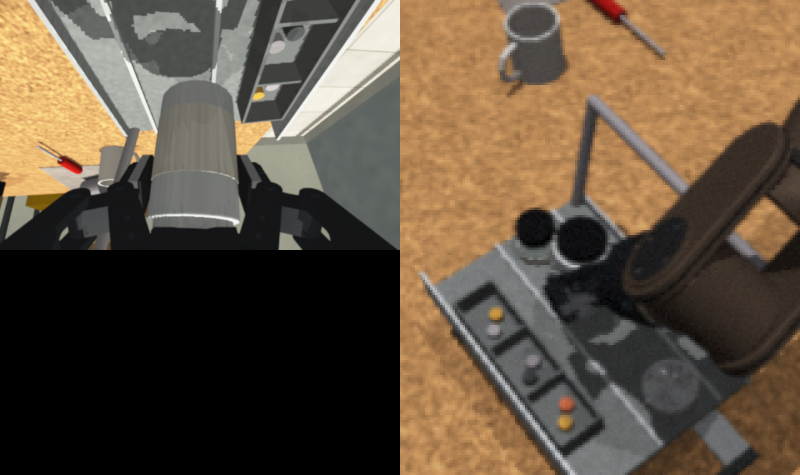

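Scene crop: the canister is held cap up, with the cap at (582,240) and the jar at (535,228). It leans about 6° toward −x, so I'll trim the roll, move it to x≈76 and lower it.

>>> drive_tool --pt "0 0 0 -5 0.4" --pt "0 0 0 -3.5 0.4" --pt "0 0 0 0 0.4"

```text
time: 33.15
eef_pos: [0.6731, 0.061, 0.1991]
tcp_rot: [0.227, 0.295, -0.57, 0.732]
contact_force: [-0.9, 0.2, -0.9]
opening: 0.64
```

```bash
python3 - <<'E'
from plan import *
s,m=st();a=m[:,0];print('grasp',trk(s['eef_pos']-.0187*a),'F',s['contact_force'])
m0=np.array([[.177,-.701,-.690],[-.983,-.164,-.086],[-.053,.694,-.718]]).T
print('can axis',trk(O+m@m0.T@YH)/1000)
print('shift -8x', m.T@(-.8*XH),'down1cm',m.T@[0,0,-1.])
a=load('s3');print('cap px crop',(proj(a,W(80,0,248))-[215,130])*2.5+[400,0])
E
```

```text
t 33.15 p [0.673 0.061 0.199] q [ 0.208  0.381  1.665 -0.877  1.224  0.329] F [-0.863  0.207 -0.87 ] op 0.6397020103530943
[[ 0.176 -0.702 -0.691]
 [ 0.969  0.246 -0.003]
 [ 0.173 -0.669  0.723]] rows=tool axes
grasp [ 84.047  -1.728 212.047] F [-0.863  0.207 -0.87 ]
can axis [-0.004  0.042  0.999]
shift -8x [-0.048 -0.797 -0.05 ] down1cm [ 0.691  0.003 -0.723]
cap px crop [588.587 245.056]
```

>>> drive_tool --pt "0 -0.4 0 0 0.4" --pt "0 -0.4 0 0 0.4" --pt "1.4 0 -1.45 0 0.4" --pt "1.0 0 -1.1 0 0.4" --pt "0.2 0 -0.2 0 0.4" --pt "0 0 0 0 0.4"

```text
time: 33.75
eef_pos: [0.6643, 0.059, 0.1587]
tcp_rot: [0.226, 0.296, -0.571, 0.732]
contact_force: [0.1, 0.3, -0.9]
opening: 0.64
```

>>> drive_tool --pt "0.15 0 -0.16 0 0.4" --pt "0.15 0 -0.16 0 0.4"

```text
time: 33.95
eef_pos: [0.6658, 0.0594, 0.1574]
tcp_rot: [0.228, 0.294, -0.57, 0.733]
contact_force: [0.2, -0.0, -1.5]
opening: 0.639
```

>>> drive_tool --pt "0.15 0 -0.16 0 0.4" --pt "0.15 0 -0.16 0 0.4"

```text
time: 34.15
eef_pos: [0.6654, 0.0594, 0.1526]
tcp_rot: [0.227, 0.294, -0.57, 0.733]
contact_force: [-0.4, 0.9, -2.3]
opening: 0.644
```

```bash
python3 - <<'E'
from plan import *
s,m=st();a=m[:,0];print('grasp',trk(s['eef_pos']-.0187*a),s['wrist_torque'])
E
```

```text
t 34.15 p [0.665 0.059 0.153] q [ 0.208  0.421  1.706 -0.902  1.172  0.397] F [-0.368  0.882 -2.306] op 0.6444101995835135
[[ 0.177 -0.702 -0.69 ]
 [ 0.969  0.246 -0.002]
 [ 0.172 -0.669  0.723]] rows=tool axes
grasp [ 76.142  -2.112 165.517] [ 0.547  0.151 -0.012]
```

>>> drive_tool --pt "0.15 0 -0.16 0 0.4" --pt "0 0 0 0 0.4"

```text
time: 34.35
eef_pos: [0.6656, 0.0589, 0.1518]
tcp_rot: [0.227, 0.293, -0.571, 0.733]
contact_force: [-1.1, -0.7, 3.8]
opening: 0.643
```

>>> drive_tool --pt "0.15 0 -0.16 0 0.4" --pt "0 0 0 0 0.4"

```text
time: 34.55
eef_pos: [0.6658, 0.0585, 0.1516]
tcp_rot: [0.226, 0.292, -0.571, 0.733]
contact_force: [-4.0, -0.2, 8.8]
opening: 0.638
```

>>> drive_tool --pt "0.15 0 -0.16 0 0.4" --pt "0 0 0 0 0.4"

```text
time: 34.75
eef_pos: [0.6673, 0.0589, 0.1504]
tcp_rot: [0.227, 0.291, -0.57, 0.734]
contact_force: [-1.4, 0.5, 8.4]
opening: 0.642
```

```bash
python3 - <<'E'
from plan import *
s,m=st();a=m[:,0];print('grasp',trk(s['eef_pos']-.0187*a),s['wrist_torque'])
E
```

```text
t 34.75 p [0.667 0.059 0.15 ] q [ 0.208  0.427  1.705 -0.91   1.168  0.406] F [-1.402  0.451  8.365] op 0.6416055588209137
[[ 0.181 -0.704 -0.687]
 [ 0.969  0.247  0.002]
 [ 0.168 -0.666  0.727]] rows=tool axes
grasp [ 77.856  -2.788 163.24 ] [-0.624  0.108 -0.131]
```

>>> drive_tool --pt "-0.2 0 0.2 0 0.4" --pt "0 0 0 0 0.7" --pt "0 0 0 0 0.8" --pt "0 0 0 0 1" --pt "0 0 0 0 1" --pt "0 0 0 0 1" --pt "-1.5 0 0 0 1" --pt "-3 0 0 0 1" --pt "-4 0 0 0 1" --pt "-4 0 0 0 1"

```text
time: 35.75
eef_pos: [0.6425, 0.1484, 0.2363]
tcp_rot: [0.227, 0.295, -0.57, 0.732]
contact_force: [0.3, 0.2, 0.5]
opening: 0.997
```

```bash
python3 - <<'E'
from plan import *
s,m=st()
a=shot('scene','s4');w=shot('wrist','w4');t=shot('top','t4')
c=np.zeros((600,800,3),np.uint8);c[:250,:400]=cv2.resize(w['frame'],(400,250));c[250:575,:400]=cv2.resize(t['frame'][85:215,225:385],(400,325),interpolation=3);c[:475,400:]=cv2.resize(a['frame'][130:320,215:375],(400,475),interpolation=3);cv2.imwrite('pics/z4.png',c[:,:,::-1])
E
```

```text
t 35.75 p [0.643 0.148 0.236] q [ 0.346  0.359  1.62  -0.827  1.362  0.363] F [0.295 0.19  0.485] op 0.9972979120098577
[[ 0.176 -0.702 -0.691]
 [ 0.969  0.246 -0.003]
 [ 0.172 -0.669  0.723]] rows=tool axes
```

View pics/z4.png

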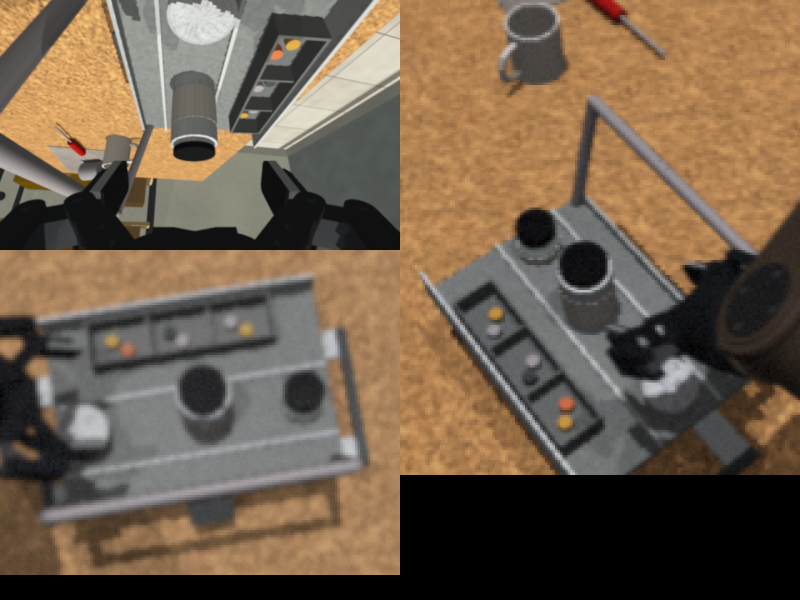

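The canister stands upright in the lane: in the top crop its cap is at (203,390), between the tin at (88,428) and the jar at (304,392). Next is re-leaning the tool for the pedal.

```bash
sed -i 's/t\[1\]>.9 /t[1]>.78 /; s/t\[2\]<.3 /t[2]<.45 /' srch.py; OMP_NUM_THREADS=1 timeout 560 python3 - <<'E'
from srch import *
m0=ori(readout.get_state()['qpos'])
T=.5*XH-.866*ZH
search(T,m0,(40,65,90,110),(.45,.6),(.6,.75),(0,-90))
E
```

```text
26 starts
0.028 (65, 0.6, 0.75, 0) [[-3.4, -3.4, 0.0], [-3.4, -3.4, 0.0], [-2.8, -2.8, 2.8], [-3.4, 0.0, 3.4], [-2.8, -2.8, 2.8], [0.0, 3.4, -3.4]] 
 q [ 2.117  0.434  0.21  -0.941  2.518  0.743] p [-0.242  0.43   0.874] ax [ 0.517 -0.02  -0.856]
0.028 (65, 0.6, 0.75, -90) [[-3.4, 0.0, -3.4], [-3.4, 0.0, -3.4], [-2.8, -2.8, -2.8], [-3.4, -3.4, 0.0], [-2.8, -2.8, -2.8], [0.0, 3.4, 3.4]] 
 q [ 2.117  0.434  0.21  -0.942  2.518 -0.828] p [-0.242  0.43   0.875] ax [ 0.518 -0.02  -0.855]
0.059 (110, 0.45, 0.6, 0) [[-3.4, 0.0, 3.4], [-4.8, 0.0, 0.0], [-2.8, -2.8, 2.8], [-4.8, 0.0, 0.0], [-4.8, 0.0, 0.0], [-4.8, 0.0, 0.0]] 
 q [ 2.565  0.344  0.21  -1.294  2.81   0.898] p [-0.316  0.178  0.922] ax [ 0.523 -0.052 -0.851]
```

```bash
python3 - <<'E'
from plan import *
s=readout.get_state();m=R.from_quat(s['tcp_rot']).as_matrix();q=s['qpos'];p=s['eef_pos'];pp=p
for w in (np.array([.55,.33,.5]),np.array([.254,.544,.75])):
    n=int(np.linalg.norm(w-pp)/.047)+1;t=m.T@(w-pp)*100/n;print(n,t);q=sim(q,[list(t)+[0]]*n);pp=w
print(q)
for v in ([-3.4,-3.4,0],[-3.4,-3.4,0],[-2.8,-2.8,2.8],[-3.4,0,3.4],[-2.8,-2.8,2.8]):
    for n in (4,4): q=sim(q,[v+[0]]*n,.62);print(v,fk(q,P),trk(O+ori(q)[:,0])/1000,q)
E
```

```text
8 [-4.045 -0.566  0.653]
10 [-3.765 -2.324 -0.128]
[ 1.153  0.679  0.227 -1.163  2.628 -0.038]
[-3.4, -3.4, 0] [0.089 0.543 0.783] [ 0.083 -0.72  -0.689] [ 1.375  0.645  0.21  -1.288  2.791 -0.019]
[-3.4, -3.4, 0] [-0.017  0.535  0.791] [ 0.194 -0.701 -0.686] [ 1.56   0.603  0.258 -1.283  2.81   0.115]
[-3.4, -3.4, 0] [-0.117  0.523  0.783] [ 0.309 -0.656 -0.689] [ 1.744  0.576  0.317 -1.183  2.81   0.345]
[-3.4, -3.4, 0] [-0.226  0.501  0.758] [ 0.391 -0.591 -0.706] [ 1.932  0.564  0.38  -0.958  2.81   0.703]
[-2.8, -2.8, 2.8] [-0.284  0.401  0.783] [ 0.445 -0.509 -0.737] [ 2.099  0.396  0.552 -0.796  2.81   0.978]
[-2.8, -2.8, 2.8] [-0.344  0.301  0.789] [ 0.466 -0.419 -0.779] [ 2.295  0.294  0.65  -0.551  2.81   1.358]
[-3.4, 0, 3.4] [-0.313  0.246  0.839] [ 0.474 -0.313 -0.823] [ 2.35   0.205  0.627 -0.681  2.81   1.259]
[-3.4, 0, 3.4] [-0.273  0.195  0.889] [ 0.491 -0.198 -0.849] [ 2.413  0.139  0.569 -0.908  2.81   1.068]
[-2.8, -2.8, 2.8] [-0.327  0.091  0.867] [ 0.478 -0.099 -0.873] [ 2.709  0.094  0.659 -0.606  2.81   1.618]
[-2.8, -2.8, 2.8] [-0.354  0.061  0.866] [ 0.41  -0.107 -0.906] [ 2.77   0.124  0.609 -0.367  2.81   1.895]
```

```bash
echo $(( ($(date +%s)-$(stat -c %Y pics/scene0.png))/60 )) min; sed -i 's/t\[0\]<-.35/t[0]<-.12/; s/n=8,w/n=6,w/; s/range(6)/range(8)/' srch.py; time OMP_NUM_THREADS=1 timeout 150 python3 - <<'E'
from srch import *
m0=ori(readout.get_state()['qpos'])
T=.5*XH-.866*ZH
search(T,m0,(40,65,85),(.5,.62),(.62,.75),(0,))
E
```

```text
28 min
10 starts
0.387 (65, 0.5, 0.75, 0) [[-3.4, -3.4, 0.0], [-3.4, -3.4, 0.0], [-3.4, 0.0, 3.4], [-2.8, 2.8, 2.8], [-4.8, 0.0, 0.0], [-2.8, 2.8, -2.8], [-2.8, 2.8, -2.8], [-2.8, 2.8, -2.8]] 
 q [ 1.649  0.765  0.21  -0.991  2.239  0.486] p [0.006 0.727 0.689] ax [ 0.631 -0.326 -0.704]
0.407 (85, 0.5, 0.62, 0) [[-2.8, -2.8, 2.8], [-4.8, 0.0, 0.0], [-3.4, 0.0, 3.4], [-4.8, 0.0, 0.0], [-2.8, 2.8, 2.8], [-4.8, 0.0, 0.0], [-2.8, 2.8, -2.8], [-2.8, 2.8, -2.8]] 
 q [ 1.622  0.633  0.21  -1.051  2.39   0.392] p [0.015 0.625 0.779] ax [ 0.554 -0.383 -0.74 ]
0.417 (85, 0.62, 0.62, 0) [[-2.8, -2.8, 2.8], [-4.8, 0.0, 0.0], [-4.8, 0.0, 0.0], [-3.4, 0.0, 3.4], [-2.8, 2.8, 2.8], [-4.8, 0.0, 0.0], [-2.8, 2.8, -2.8], [-2.8, 2.8, -2.8]] 
 q [ 1.609  0.638  0.21  -1.049  2.391  0.379] p [0.023 0.627 0.776] ax [ 0.547 -0.394 -0.739]
real	1m0.944s
user	3m20.676s
sys	0m0.248s
```

```bash
sed -i 's/t\[0\]<-.12/t[0]<-.2/' srch.py; cat >> srch.py <<'E'
def cost(q,T):
    x,y,_=trk(O+ori(q)[:,0])/1000; return abs(y)+max(0,x-.45)+max(0,-x)
E
sed -i 's/    for c,l,pa,q in res\[:3\]/    for c,l,pa,q in res[:4]/' srch.py
time OMP_NUM_THREADS=1 timeout 170 python3 - <<'E'
from srch import *
m0=ori(readout.get_state()['qpos'])
search(tgt,m0,(65,85,105),(.5,.65),(.6,.7,.8),(0,))
E
```

```text
10 starts
0.069 (85, 0.5, 0.6, 0) [[-2.8, -2.8, 2.8], [-2.8, -2.8, 2.8], [-3.4, 0.0, 3.4], [-4.8, 0.0, 0.0], [-4.8, 0.0, 0.0], [-4.8, 0.0, 0.0], [-2.8, 2.8, -2.8], [-2.8, 2.8, -2.8]] 
 q [ 1.705  0.427  0.21  -0.74   2.423  0.706] p [-0.06   0.523  0.869] ax [ 0.442 -0.069 -0.894]
0.193 (85, 0.5, 0.7, 0) [[-3.4, -3.4, 0.0], [-4.8, 0.0, 0.0], [-3.4, 0.0, 3.4], [-2.8, -2.8, 2.8], [-2.8, 2.8, -2.8], [-3.4, 0.0, -3.4], [-2.8, 2.8, -2.8], [-2.8, 2.8, -2.8]] 
 q [ 1.732  0.676  0.21  -0.741  2.238  0.785] p [-0.083  0.701  0.723] ax [ 0.53  -0.112 -0.84 ]
0.349 (105, 0.5, 0.7, 0) [[-4.8, 0.0, 0.0], [-3.4, 0.0, 3.4], [-2.8, -2.8, 2.8], [-4.8, 0.0, 0.0], [-2.8, 2.8, -2.8]] 
 q [ 1.8    0.487  0.21  -1.061  2.616  0.493] p [-0.105  0.488  0.853] ax [ 0.461 -0.338 -0.82 ]
0.350 (105, 0.65, 0.6, 0) [[-3.4, 0.0, 3.4], [-4.8, 0.0, 0.0], [-3.4, 0.0, 3.4], [-2.8, -2.8, 2.8], [-4.8, 0.0, 0.0]] 
 q [ 2.082  0.327  0.21  -1.53   2.81   0.238] p [-0.181  0.282  0.937] ax [ 0.467 -0.332 -0.819]
real	0m48.569s
user	2m25.495s
sys	0m0.327s
```

>>> drive_tool --pt "-4.05 -0.57 0.65 0 0" --pt "-4.05 -0.57 0.65 0 0" --pt "-4.05 -0.57 0.65 0 0" --pt "-4.05 -0.57 0.65 0 0" --pt "-4.05 -0.57 0.65 0 0" --pt "-4.05 -0.57 0.65 0 0" --pt "-4.05 -0.57 0.65 0 0" --pt "-4.05 -0.57 0.65 0 0"

```text
time: 36.7
eef_pos: [0.5504, 0.3286, 0.4961]
tcp_rot: [0.226, 0.295, -0.571, 0.732]
contact_force: [0.2, 0.3, 0.1]
opening: -0.001
```

>>> drive_tool --pt "-2.3 -3.74 -1.06 0 0" --pt "-2.3 -3.74 -1.06 0 0" --pt "-2.3 -3.74 -1.06 0 0" --pt "-2.3 -3.74 -1.06 0 0" --pt "-2.3 -3.74 -1.06 0 0" --pt "-2.3 -3.74 -1.06 0 0" --pt "-2.3 -3.74 -1.06 0 0" --pt "-2.3 -3.74 -1.06 0 0" --pt "-2.3 -3.74 -1.06 0 0" --pt "-2.3 -3.74 -1.06 0 0"

```text
time: 37.7
eef_pos: [0.1284, 0.4688, 0.5788]
tcp_rot: [0.226, 0.294, -0.571, 0.732]
contact_force: [0.1, 0.5, -0.3]
opening: 0.003
```

>>> drive_tool --pt "-2.3 -3.74 -1.06 0 0" --pt "-2.3 -3.74 -1.06 0 0"

```text
time: 37.9
eef_pos: [0.0442, 0.497, 0.5955]
tcp_rot: [0.226, 0.294, -0.571, 0.732]
contact_force: [-0.5, 1.7, -0.2]
opening: -0.002
```

```bash
python3 - <<'E'
from plan import *
s,m=st();q=s['qpos'];print(trk(O+m[:,0])/1000)
for v in [[-2.8,-2.8,2.8]]*2+[[-3.4,0,3.4]]+[[-4.8,0,0]]*3+[[-2.8,2.8,-2.8]]*2:
    q=sim(q,[v+[0]]*6,.62);print(v,fk(q,P),trk(O+ori(q)[:,0])/1000,q)
E
```

```text
t 37.9 p [0.044 0.497 0.595] q [ 1.419  0.227  1.14  -0.478  2.488  0.895] F [-0.53   1.729 -0.244] op -0.0016277779209532192
[[ 0.175 -0.704 -0.689]
 [ 0.969  0.246 -0.004]
 [ 0.172 -0.667  0.725]] rows=tool axes
[ 0.06  -0.723 -0.689]
[-2.8, -2.8, 2.8] [-0.09   0.441  0.763] [ 0.098 -0.682 -0.725] [ 1.638  0.252  0.783 -0.521  2.81   0.937]
[-2.8, -2.8, 2.8] [-0.198  0.344  0.8  ] [ 0.151 -0.555 -0.818] [ 1.88   0.132  0.802 -0.213  2.81   1.403]
[-3.4, 0, 3.4] [-0.148  0.271  0.868] [ 0.184 -0.402 -0.897] [ 1.851  0.01   0.732 -0.429  2.81   1.155]
[-4.8, 0, 0] [-0.151  0.337  0.909] [ 0.252 -0.264 -0.931] [ 1.863  0.272  0.287 -0.723  2.81   0.856]
[-4.8, 0, 0] [-0.167  0.309  0.927] [ 0.293 -0.198 -0.935] [ 1.951  0.283  0.21  -0.844  2.81   0.809]
[-4.8, 0, 0] [-0.185  0.268  0.939] [ 0.322 -0.147 -0.935] [ 2.064  0.253  0.21  -0.911  2.81   0.843]
[-2.8, 2.8, -2.8] [-0.102  0.414  0.907] [ 0.346 -0.105 -0.932] [ 1.775  0.331  0.21  -0.735  2.607  0.757]
[-2.8, 2.8, -2.8] [-0.038  0.517  0.876] [ 0.386 -0.034 -0.922] [ 1.636  0.401  0.21  -0.629  2.424  0.74 ]
```

>>> drive_tool --pt "-2.8 -2.8 2.8 0 0" --pt "-2.8 -2.8 2.8 0 0" --pt "-2.8 -2.8 2.8 0 0" --pt "-2.8 -2.8 2.8 0 0" --pt "-2.8 -2.8 2.8 0 0" --pt "-2.8 -2.8 2.8 0 0" --pt "-2.8 -2.8 2.8 0 0" --pt "-2.8 -2.8 2.8 0 0" --pt "-2.8 -2.8 2.8 0 0" --pt "-2.8 -2.8 2.8 0 0"

```text
time: 38.9
eef_pos: [-0.1559, 0.3803, 0.7939]
tcp_rot: [0.286, 0.339, -0.512, 0.736]
contact_force: [0.3, -0.1, -0.8]
opening: 0.002
```

>>> drive_tool --pt "-2.8 -2.8 2.8 0 0" --pt "-2.8 -2.8 2.8 0 0" --pt "-3.4 0 3.4 0 0" --pt "-3.4 0 3.4 0 0" --pt "-3.4 0 3.4 0 0" --pt "-3.4 0 3.4 0 0" --pt "-3.4 0 3.4 0 0" --pt "-3.4 0 3.4 0 0"

```text
time: 39.7
eef_pos: [-0.1393, 0.2711, 0.8798]
tcp_rot: [0.356, 0.408, -0.446, 0.713]
contact_force: [0.1, 0.7, 0.2]
opening: 0.002
```

```bash
python3 - <<'E'
from plan import *
s,m=st();q0=s['qpos'];print(trk(O+m[:,0])/1000)
for v in ([-4.8,0,0],[-2.8,2.8,-2.8],[-3.4,3.4,0],[-3.4,0,-3.4],[-3.4,0,3.4],[-4,2,2]):
    q=q0
    for i in range(2): q=sim(q,[v+[0]]*5,.62);print(v,fk(q,P),trk(O+ori(q)[:,0])/1000)
E
```

```text
t 39.7 p [-0.139  0.271  0.88 ] q [ 1.848  0.026  0.684 -0.535  2.813  1.044] F [0.097 0.651 0.17 ] op 0.0022110032797762066
[[ 0.269 -0.346 -0.899]
 [ 0.926  0.348  0.143]
 [ 0.263 -0.871  0.414]] rows=tool axes
[ 0.21  -0.385 -0.899]
[-4.8, 0, 0] [-0.139  0.327  0.918] [ 0.282 -0.273 -0.92 ]
[-4.8, 0, 0] [-0.158  0.306  0.93 ] [ 0.324 -0.223 -0.919]
[-2.8, 2.8, -2.8] [-0.062  0.446  0.872] [ 0.237 -0.355 -0.904]
[-2.8, 2.8, -2.8] [0.005 0.55  0.813] [ 0.266 -0.321 -0.909]
[-3.4, 3.4, 0] [0.    0.347 0.934] [ 0.257 -0.351 -0.901]
[-3.4, 3.4, 0] [0.103 0.369 0.93 ] [ 0.3   -0.337 -0.893]
[-3.4, 0, -3.4] [-0.193  0.437  0.848] [ 0.235 -0.328 -0.915]
[-3.4, 0, -3.4] [-0.23   0.521  0.782] [ 0.239 -0.288 -0.927]
[-3.4, 0, 3.4] [-0.061  0.19   0.961] [ 0.295 -0.287 -0.912]
[-3.4, 0, 3.4] [-0.002  0.075  1.014] [ 0.324 -0.243 -0.915]
[-4, 2, 2] [-0.024  0.258  0.969] [ 0.284 -0.33  -0.9  ]
[-4, 2, 2] [0.04  0.199 0.995] [ 0.323 -0.334 -0.886]
```

```bash
cat > s2.py <<'E'
from srch import *
import srch
T_=.48*XH-.877*ZH
def cost2(q): return np.linalg.norm((ori(q)[:,0]-T_))
def ch(a):
    q,v=a
    for _ in range(6):
        q=sim(q,[list(v)+[0]],.62); t=fk(q,P); wr=t-.25*ori(q)[:,0]
        if t[2]<.5 or (t[2]<.85 and np.hypot(*t[:2])<.3) or np.hypot(*wr[:2])<.12 or max(t[1],wr[1])>.66 or min(t[0],wr[0])<-.3 or t[2]>1.15: return None
    return q
if __name__=='__main__':
    beam=[(9,[],readout.get_state()['qpos'])]
    with Pool() as p:
        for d in range(6):
            jobs=[(b,v) for b in beam for v in D]
            r=p.map(ch,[(b[2],v) for b,v in jobs])
            c=sorted([(cost2(e),b[1]+[np.round(v,1).tolist()],e) for (b,v),e in zip(jobs,r) if e is not None],key=lambda x:x[0])
            beam=c[:5]; print(d,'%.3f'%c[0][0],c[0][1],fk(c[0][2],P),trk(O+ori(c[0][2])[:,0])/1000)
    print(c[0][2])
E
time OMP_NUM_THREADS=1 timeout 120 python3 s2.py
```

```text
0 0.315 [[-4.8, 0.0, 0.0]] [-0.14   0.33   0.923] [ 0.298 -0.254 -0.92 ]
1 0.178 [[-3.4, 0.0, 3.4], [-3.4, -3.4, 0.0]] [-0.162  0.175  0.973] [ 0.468 -0.178 -0.865]
2 0.077 [[-3.4, 0.0, 3.4], [-3.4, -3.4, 0.0], [-3.4, 0.0, 3.4]] [-0.107  0.074  0.986] [ 0.467 -0.075 -0.881]
3 0.011 [[-4.8, 0.0, 0.0], [-3.4, 0.0, 3.4], [-2.8, -2.8, 2.8], [0.0, -3.4, 3.4]] [-0.091 -0.009  0.863] [ 0.47   0.    -0.883]
4 0.004 [[-3.4, 0.0, 3.4], [-3.4, -3.4, 0.0], [-3.4, 0.0, 3.4], [0.0, -3.4, 3.4], [-2.8, 2.8, -2.8]] [-0.1    0.192  0.996] [ 0.477  0.002 -0.879]
5 0.002 [[-4.8, 0.0, 0.0], [-3.4, 0.0, 3.4], [-2.8, -2.8, 2.8], [0.0, -3.4, 3.4], [0.0, 3.4, -3.4], [0.0, 3.4, 3.4]] [0.231 0.151 1.02 ] [ 0.479  0.002 -0.878]
[ 0.239  0.001  0.21  -0.053  2.431 -0.245]
real	0m29.933s
user	1m45.898s
sys	0m0.336s
```

>>> drive_tool --pt "-3.4 0 3.4 0 0" --pt "-3.4 0 3.4 0 0" --pt "-3.4 0 3.4 0 0" --pt "-3.4 0 3.4 0 0" --pt "-3.4 0 3.4 0 0" --pt "-3.4 0 3.4 0 0" --pt "-3.4 -3.4 0 0 0" --pt "-3.4 -3.4 0 0 0" --pt "-3.4 -3.4 0 0 0" --pt "-3.4 -3.4 0 0 0"

```text
time: 40.7
eef_pos: [-0.1369, 0.1868, 0.9777]
tcp_rot: [0.435, 0.404, -0.329, 0.734]
contact_force: [0.5, -0.5, -0.8]
opening: -0.0
```

>>> drive_tool --pt "-3.4 -3.4 0 0 0" --pt "-3.4 -3.4 0 0 0" --pt "-3.4 0 3.4 0 0" --pt "-3.4 0 3.4 0 0" --pt "-3.4 0 3.4 0 0" --pt "-3.4 0 3.4 0 0" --pt "-3.4 0 3.4 0 0" --pt "-3.4 0 3.4 0 0"

```text
time: 41.5
eef_pos: [-0.14, 0.0929, 0.9949]
tcp_rot: [0.471, 0.469, -0.269, 0.697]
contact_force: [0.8, 0.0, -0.8]
opening: -0.003
```

```bash
python3 - <<'E'
from plan import *
s,m=st();q=s['qpos'];p=s['eef_pos'];a=m[:,0];print(trk(O+a)/1000)
c=YH-a*(a@YH);c/=np.linalg.norm(c)
roll=np.degrees(np.arctan2(c@m[:,2],c@m[:,1]));print('roll for y=+YH',roll);M=m@R.from_euler('x',roll,degrees=True).as_matrix()
for g in ((-20,0,47),(-80,0,125)):
    r=min((ik(W(*g),M,[-.2,.1,2.2,x,.5,y]) for x in(0,.5) for y in(-2.3,1)),key=lambda r:r[1]);print(g,r)
w0=p
for w in (np.array([.25,.1,.85]),W(-90,-2,330)):
    n=int(np.linalg.norm(w-w0)/.045)+1;t=m.T@(w-w0)*100/n;print(n,t);q=sim(q,[list(t)+[0]]*n);print(q,np.linalg.norm(fk(q,P)-w));w0=w
E
```

```text
t 41.5 p [-0.14   0.093  0.995] q [ 2.433  0.096  0.21  -1.526  2.813  0.518] F [ 0.849  0.013 -0.778] op -0.0027764600242136026
[[ 0.415  0.068 -0.907]
 [ 0.817  0.411  0.405]
 [ 0.4   -0.909  0.115]] rows=tool axes
[ 0.421  0.    -0.907]
roll for y=+YH -74.1012766184411
(-20, 0, 47) (array([-0.128,  0.116,  2.21 ,  0.304,  0.415, -2.114]), np.float64(9.943087769603292e-15))
(-80, 0, 125) (array([-0.171, -0.179,  2.318,  0.245,  0.604, -2.078]), np.float64(1.6181500583911657e-14))
10 [2.939 2.628 1.33 ]
[ 0.008 -0.505  1.141  0.069  2.074 -0.384] 0.018571956917833532
13 [ 4.393 -0.232  0.682]
[-0.145 -0.437  2.12   0.143  1.044 -0.629] 0.015844257522037854
```

>>> drive_tool --pt "2 1.8 0.9 0 0" --pt "2 1.8 0.9 0 0" --pt "2 1.8 0.9 0 0" --pt "2 1.8 0.9 0 0" --pt "2 1.8 0.9 0 0" --pt "2 1.8 0.9 0 0" --pt "2 1.8 0.9 0 0" --pt "2 1.8 0.9 0 0" --pt "2 1.8 0.9 0 0" --pt "2 1.8 0.9 0 0"

```text
time: 42.5
eef_pos: [0.0421, 0.0992, 0.9254]
tcp_rot: [0.463, 0.475, -0.276, 0.696]
contact_force: [0.3, -0.1, -1.0]
opening: 0.001
```

>>> drive_tool --pt "2 1.8 0.9 0 0" --pt "2 1.8 0.9 0 0" --pt "2 1.8 0.9 0 0" --pt "2 1.8 0.9 0 0"

```text
time: 42.9
eef_pos: [0.1, 0.1118, 0.8994]
tcp_rot: [0.458, 0.475, -0.281, 0.697]
contact_force: [0.2, 1.1, -0.0]
opening: 0.001
```

```bash
python3 - <<'E'
from plan import *
s,m=st();q=s['qpos'];p=s['eef_pos'];a=m[:,0];print(trk(O+a)/1000)
c=YH-a*(a@YH);c/=np.linalg.norm(c)
print('roll',np.degrees(np.arctan2(c@m[:,2],c@m[:,1])))
w0=p
for w in (W(-90,-2,330),):
    n=int(np.linalg.norm(w-w0)/.045)+1;t=m.T@(w-w0)*100/n;print(n,t);q=sim(q,[list(t)+[0]]*n);print(q,np.linalg.norm(fk(q,P)-w));w0=w
E
```

```text
t 42.9 p [0.1   0.112 0.899] q [-0.018 -0.582  0.986  0.07   2.335 -0.405] F [ 0.23   1.148 -0.003] op 0.0005540239937618651
[[ 0.391  0.044 -0.92 ]
 [ 0.827  0.423  0.371]
 [ 0.405 -0.905  0.129]] rows=tool axes
[ 0.392 -0.02  -0.92 ]
roll -73.52043645085253
16 [4.226 0.562 0.922]
[-0.166 -0.411  2.099  0.123  1.067 -0.65 ] 0.0005879719053178785
```

>>> drive_tool --pt "4.23 0.56 0.92 0 0" --pt "4.23 0.56 0.92 0 0" --pt "4.23 0.56 0.92 0 0" --pt "4.23 0.56 0.92 0 0" --pt "4.23 0.56 0.92 0 0" --pt "4.23 0.56 0.92 0 0" --pt "4.23 0.56 0.92 0 0" --pt "4.23 0.56 0.92 0 0" --pt "4.23 0.56 0.92 0 0" --pt "4.23 0.56 0.92 0 0"

```text
time: 43.9
eef_pos: [0.3493, 0.0704, 0.5394]
tcp_rot: [0.457, 0.477, -0.282, 0.696]
contact_force: [0.4, 0.6, 0.9]
opening: -0.002
```

>>> drive_tool --pt "4.23 0.56 0.92 0 0" --pt "4.23 0.56 0.92 0 0" --pt "4.23 0.56 0.92 0 0" --pt "4.23 0.56 0.92 0 0" --pt "4.23 0.56 0.92 0 0" --pt "0 0 0 -8.5 0" --pt "0 0 0 -8.5 0" --pt "0 0 0 -8.5 0" --pt "0 0 0 -8.5 0" --pt "0 0 0 -8.5 0"

```text
time: 44.9
eef_pos: [0.4721, 0.0499, 0.3619]
tcp_rot: [0.172, 0.547, -0.089, 0.814]
contact_force: [-0.2, -0.2, -0.3]
opening: -0.001
```

>>> drive_tool --pt "0 0 0 -8.5 1" --pt "0 0 0 -8.5 1" --pt "0 0 0 -8.5 1" --pt "0 0 0 -5.5 1" --pt "0 0 0 0 1"

```text
time: 45.4
eef_pos: [0.4721, 0.0498, 0.3618]
tcp_rot: [-0.05, 0.551, 0.059, 0.831]
contact_force: [-0.5, -0.6, 0.5]
opening: 0.844
```

```bash
python3 - <<'E'
from plan import *
s,m=st();print(trk(O+m[:,0])/1000,trk(O+m[:,1])/1000);go((-90,-2,140))
d=shot('wrist','w5')
for n,q in dict(pa=(-30,25,50.5),pb=(-30,-25,50.5),ha=(-30,142,250),hb=(-30,-142,250)).items(): print(n,proj(d,W(*q)))
E
```

```text
t 45.4 p [0.472 0.05  0.362] q [-0.167 -0.487  2.092  0.117  1.155 -1.921] F [-0.494 -0.581  0.472] op 0.844066997238456
[[ 0.385  0.043 -0.922]
 [-0.153  0.988 -0.018]
 [ 0.91   0.148  0.387]] rows=tool axes
[ 0.387 -0.02  -0.922] [ 0.009  1.    -0.018]
t 45.4 p [0.472 0.05  0.362] q [-0.167 -0.487  2.092  0.117  1.155 -1.921] F [-0.494 -0.581  0.472] op 0.844066997238456
[[ 0.385  0.043 -0.922]
 [-0.153  0.988 -0.018]
 [ 0.91   0.148  0.387]] rows=tool axes
track [-115.026    6.155  361.847]
(-90, -2, 140) tool cm [21.434 -0.404 -6.285] norm 22.340335076116496
pa [331.121 118.305]
pb [291.139 118.322]
ha [481.027 229.335]
hb [135.918 227.454]
```

View pics/w5.png

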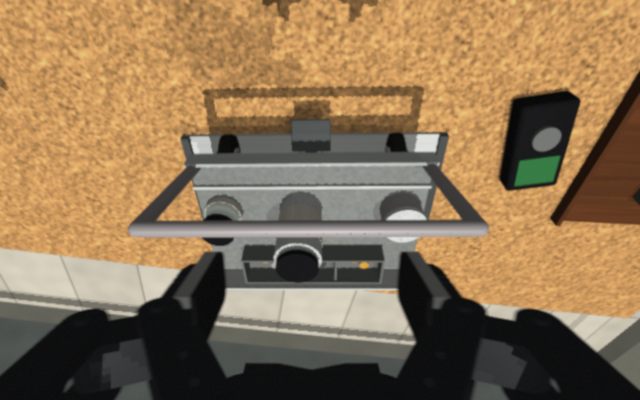

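Wrist view: the pedal's outer edge spans columns 291–330 at row 120 and the bar is at row 229. Both are within 1–2 px of the prediction for a locked pedal with the trolley at y≈0, and the canister is still upright.

>>> drive_tool --pt "4.47 -0.05 -1.34 0 1" --pt "4.47 -0.05 -1.34 0 1" --pt "4.47 -0.05 -1.34 0 1" --pt "4.47 -0.05 -1.34 0 1" --pt "4.47 -0.05 -1.34 0 1" --pt "0 0 0 0 1"

```text
time: 46.05
eef_pos: [0.4922, 0.0477, 0.1212]
tcp_rot: [-0.047, 0.558, 0.06, 0.826]
contact_force: [-0.7, 0.1, -0.6]
opening: 1.002
```

```bash
python3 - <<'E'
from plan import *
go((-12,-1,31))
d=shot('wrist','w6')
for n,q in dict(pa=(-30,25,50.5),pb=(-30,-25,50.5)).items(): print(n,proj(d,W(*q)))
g=cv2.cvtColor(d['frame'],cv2.COLOR_RGB2GRAY)
v=int(proj(d,W(-30,0,50.5))[1])
for r in (v+6,v+12): print(r,[(i,int(x)) for i,x in enumerate(g[r,200:420]) ][::6])
E
```

```text
t 46.05 p [0.492 0.048 0.121] q [-0.163 -0.192  2.325  0.175  0.649 -2.009] F [-0.682  0.082 -0.605] op 1.0016966049813825
[[ 0.369  0.046 -0.928]
 [-0.151  0.988 -0.012]
 [ 0.917  0.145  0.372]] rows=tool axes
track [-95.487   0.838 121.234]
(-12, -1, 31) tool cm [11.483  0.004  4.393] norm 12.29454429959339
pa [348.006 251.293]
pb [276.027 251.219]
257 [(0, 60), (6, 105), (12, 105), (18, 104), (24, 104), (30, 105), (36, 104), (42, 104), (48, 104), (54, 105), (60, 104), (66, 105), (72, 106), (78, 97), (84, 100), (90, 101), (96, 101), (102, 101), (108, 101), (114, 102), (120, 103), (126, 104), (132, 104), (138, 104), (144, 96), (150, 107), (156, 107), (162, 107), (168, 107), (174, 108), (180, 107), (186, 107), (192, 107), (198, 107), (204, 107), (210, 107), (216, 106)]
263 [(0, 13), (6, 104), (12, 104), (18, 103), (24, 104), (30, 104), (36, 104), (42, 105), (48, 105), (54, 105), (60, 106), (66, 106), (72, 106), (78, 102), (84, 105), (90, 106), (96, 106), (102, 106), (108, 107), (114, 107), (120, 107), (126, 108), (132, 109), (138, 108), (144, 99), (150, 107), (156, 106), (162, 106), (168, 106), (174, 106), (180, 106), (186, 106), (192, 105), (198, 105), (204, 106), (210, 104), (216, 105)]
```

>>> drive_tool --pt "2.87 0 1.1 0 1" --pt "2.87 0 1.1 0 1" --pt "2.87 0 1.1 0 0.85" --pt "2.6 0 1 0 0.75" --pt "0.2 0 0 0 0.7" --pt "0 0 0 0 0.66" --force 25

```text
time: 46.7
eef_pos: [0.5822, 0.0581, 0.0432]
tcp_rot: [-0.05, 0.55, 0.059, 0.831]
contact_force: [-0.7, 0.2, -0.1]
opening: 0.663
```

```bash
python3 - <<'E'
from plan import *
go((-12,-1,31))
E
```

```text
t 46.7 p [0.582 0.058 0.043] q [-0.111  0.163  2.156  0.203  0.439 -2.006] F [-0.69   0.222 -0.098] op 0.6625078444305581
[[ 0.387  0.043 -0.921]
 [-0.153  0.988 -0.018]
 [ 0.909  0.147  0.389]] rows=tool axes
track [-5.    -3.445 43.201]
(-12, -1, 31) tool cm [ 0.846  0.26  -1.12 ] norm 1.4277236224669212
```

>>> drive_tool --pt "0.45 0.13 -0.55 0 0.66" --pt "0.4 0.13 -0.55 0 0.66" --pt "0 0 0 0 0.66"

```text
time: 47.0
eef_pos: [0.5717, 0.0596, 0.0281]
tcp_rot: [-0.049, 0.552, 0.059, 0.83]
contact_force: [0.5, 0.5, -0.5]
opening: 0.659
```

>>> drive_tool --pt "0 0 0 0 0.62" --pt "0 0 0 0 0.6" --pt "0 0 0 0 0.58" --pt "0 0 0 0 0.55" --pt "0 0 0 0 0.5" --force 25

```text
time: 47.5
eef_pos: [0.5734, 0.059, 0.0289]
tcp_rot: [-0.05, 0.552, 0.059, 0.83]
contact_force: [-4.6, -3.1, 4.7]
opening: 0.578
```

```bash
python3 - <<'E'
from plan import *
go((-12,-1,31))
d=shot('wrist','w7')
cv2.imwrite('pics/w7v.png',d['frame'][:,:,::-1])
E
```

```text
t 47.5 p [0.573 0.059 0.029] q [-0.111  0.175  2.177  0.215  0.41  -2.02 ] F [-4.636 -3.086  4.712] op 0.5779050337260625
[[ 0.384  0.043 -0.922]
 [-0.153  0.988 -0.018]
 [ 0.911  0.148  0.386]] rows=tool axes
track [-13.583  -1.113  28.924]
(-12, -1, 31) tool cm [-0.131  0.009  0.226] norm 0.2612497916965434
```

View pics/w7v.png

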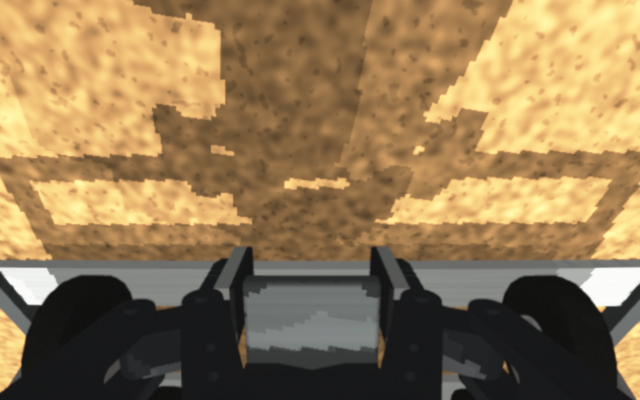

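Wrist view: both pads hold the pedal by its width, at columns 245–380. The opening reads 49 mm, which matches the 50 mm pedal. Next I'll lift it along its arc.

>>> drive_tool --pt "0 0 0 0 0.4" --pt "0 0 0 0 0.4" --pt "-0.42 0 0.03 0 0.4" --pt "-0.42 -0.01 0.03 0 0.4" --pt "-0.42 -0.01 0.03 0 0.4" --force 70

```text
time: 48.05
eef_pos: [0.5691, 0.059, 0.0389]
tcp_rot: [-0.05, 0.552, 0.059, 0.83]
contact_force: [13.1, 1.5, -14.6]
opening: 0.567
```

>>> drive_tool --pt "-0.4 0 0.09 0 0.4" --pt "-0.4 -0.01 0.09 0 0.4" --pt "-0.4 -0.01 0.1 0 0.4"

```text
time: 48.35
eef_pos: [0.5663, 0.0589, 0.0507]
tcp_rot: [-0.049, 0.553, 0.059, 0.83]
contact_force: [11.2, 1.7, -12.8]
opening: 0.567
```

>>> drive_tool --pt "-0.4 0 0.22 0 0.4" --pt "-0.4 -0.01 0.22 0 0.4" --pt "0 0 0 0 0.4"

```text
time: 48.65
eef_pos: [0.5659, 0.0593, 0.059]
tcp_rot: [-0.05, 0.554, 0.06, 0.829]
contact_force: [2.7, -0.0, -9.6]
opening: 0.563
```

```bash
python3 - <<'E'
from plan import *
s,m=st();print('track tcp',trk(s['eef_pos']),'grasp',trk(s['eef_pos']-.0187*m[:,0]),'Ftool',m.T@s['contact_force'])
E
```

```text
t 48.65 p [0.566 0.059 0.059] q [-0.112  0.102  2.185  0.188  0.48  -1.992] F [ 2.723 -0.026 -9.57 ] op 0.5627363567817307
[[ 0.378  0.044 -0.925]
 [-0.154  0.988 -0.016]
 [ 0.913  0.149  0.38 ]] rows=tool axes
track tcp [-20.868   0.391  59.029] grasp [-27.979   0.716  76.321] Ftool [ 9.878 -0.294 -1.158]
```

>>> drive_tool --pt "-0.3 0 0.2 0 0.4" --pt "-0.3 0 0.2 0 0.4" --pt "0 0 0 0 0.4"

```text
time: 48.95
eef_pos: [0.5663, 0.0598, 0.0651]
tcp_rot: [-0.049, 0.555, 0.06, 0.828]
contact_force: [5.3, -0.2, -11.9]
opening: 0.568
```

>>> drive_tool --pt "-0.3 0 0.2 0 0.4" --pt "0 0 0 0 0.4"

```text
time: 49.15
eef_pos: [0.5661, 0.0599, 0.0658]
tcp_rot: [-0.049, 0.556, 0.06, 0.828]
contact_force: [17.3, 2.8, -30.7]
opening: 0.56
```

```bash
python3 - <<'E'
from plan import *
s,m=st();print('track tcp',trk(s['eef_pos']),'grasp',trk(s['eef_pos']-.0187*m[:,0]),'Ftool',m.T@s['contact_force'])
E
```

```text
t 49.15 p [0.566 0.06  0.066] q [-0.111  0.091  2.181  0.179  0.499 -1.98 ] F [ 17.286   2.783 -30.677] op 0.5600352039151806
[[ 0.375  0.044 -0.926]
 [-0.154  0.988 -0.015]
 [ 0.914  0.148  0.377]] rows=tool axes
track tcp [-20.576   0.964  65.753] grasp [-27.628   1.283  83.07 ] Ftool [35.01   0.559  4.646]
```

>>> drive_tool --pt "0 -0.1 0 0 0.4" --pt "0 -0.1 0 0 0.4" --pt "0 0 0 0 0.4"

```text
time: 49.45
eef_pos: [0.5665, 0.058, 0.0658]
tcp_rot: [-0.049, 0.556, 0.06, 0.828]
contact_force: [17.7, 3.8, -30.8]
opening: 0.562
```

>>> drive_tool --pt "0 0 0 0 0.62" --pt "0 0 0 0 0.68" --pt "0 0 0 0 0.8" --pt "0 0 0 0 1" --pt "0 0 0 0 1" --pt "0 0 0 0 1" --force 20

```text
time: 50.05
eef_pos: [0.5709, 0.0572, 0.073]
tcp_rot: [-0.05, 0.551, 0.059, 0.831]
contact_force: [-0.3, 0.0, -0.9]
opening: 0.996
```

>>> drive_tool --pt "-0.6 0 -1.5 0 1" --pt "-1.4 0 -3 0 1" --pt "-1.8 0 -4 0 1" --pt "-1.8 0 -4 0 1" --pt "-3.5 0 -3 0 1" --pt "-4 0 -2 0 1" --pt "-4 0 0 0 1" --pt "-4 0 0 0 1" --pt "-4 0 0 0 1" --pt "0 0 0 0 1"

```text
time: 51.05
eef_pos: [0.3691, 0.023, 0.2619]
tcp_rot: [-0.052, 0.56, 0.057, 0.825]
contact_force: [-0.5, -0.2, 0.6]
opening: 1.001
```

```bash
python3 - <<'E'
from plan import *
go((-80,0,300))
t=shot('top','t9');w=shot('wrist','w9');a=shot('scene','s9')
c=np.zeros((600,800,3),np.uint8);c[:250,:400]=cv2.resize(w['frame'],(400,250));c[250:575,:400]=cv2.resize(t['frame'][85:215,225:385],(400,325),interpolation=3);c[:475,400:]=cv2.resize(a['frame'][165:355,215:375],(400,475),interpolation=3);cv2.imwrite('pics/z9.png',c[:,:,::-1])
for z,n in ((89,'up'),(50.5,'down')): print(n,[proj(w,W(-34 if z>60 else -30,y,z))/1.6 for y in(25,-25)])
E
```

```text
t 51.05 p [0.369 0.023 0.262] q [-0.322 -0.776  2.421  0.166  1.155 -2.091] F [-0.495 -0.226  0.635] op 1.00063758527067
[[ 0.367  0.037 -0.93 ]
 [-0.153  0.988 -0.021]
 [ 0.918  0.15   0.368]] rows=tool axes
track [-220.98    -3.685  261.944]
(-80, 0, 300) tool cm [ 1.637  0.41  14.509] norm 14.607213977747197
up [array([212.918, 166.123]), array([184.95 , 165.909])]
down [array([211.913, 152.536]), array([186.053, 152.368])]
```

View pics/z9.png

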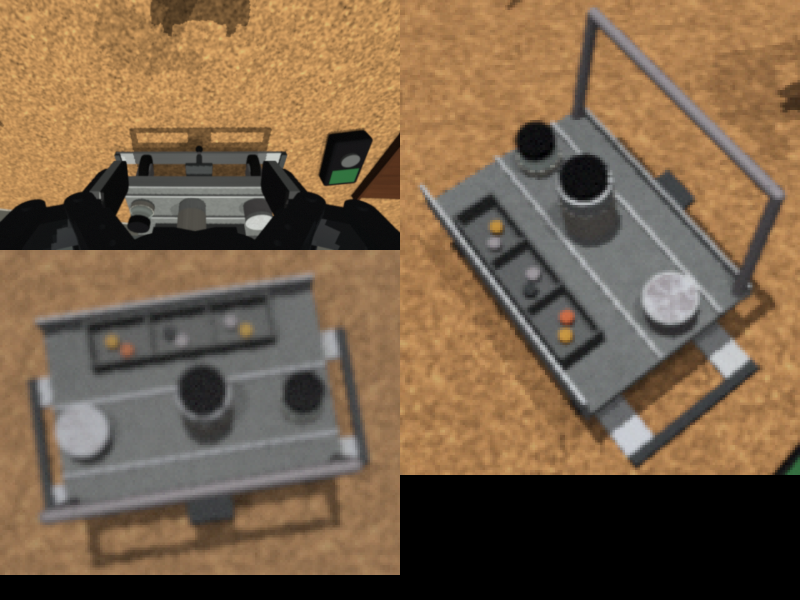

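The final view shows the canister upright between the tin and the jar, the bystanders in view unmoved, and the pedal edge in the wrist crop near row 164 (166 predicted for up, 152 for down). I'll make one numeric check against the first picture.

```bash
python3 - <<'E'
from plan import *
w=load('w9');g=cv2.cvtColor(w['frame'],cv2.COLOR_RGB2GRAY)
print(g[236:290:2,305:330].mean(1).astype(int))
a=load('scene0')['frame'].astype(np.float32).mean(2);b=load('s9')['frame'].astype(np.float32).mean(2)
for n,(r0,r1,c0,c1) in dict(pedal=(228,256,312,338),handle=(165,250,285,370),track_end=(300,350,300,360)).items():
    print(n,cv2.phaseCorrelate(a[r0:r1,c0:c1],b[r0:r1,c0:c1]),np.abs(a-b)[r0:r1,c0:c1].mean())
E
```

```text
[43 39 41 54 70 81 74 72 70 70 70 69 55 33 41 68 77 77 76 77 75 56 36 61
 72 72 73]
pedal ((0.33220033783790015, -0.10508104173463195), 0.9819372288974715) 5.4386444
handle ((-0.07612348703956684, -0.02843721737662719), 0.519361843297511) 13.622284
track_end ((-0.12983649530097452, -0.157510657688114), 1.0296839469273884) 6.2643332
```

```bash
python3 -c "
from plant import sign_off
print(sign_off())"
```

```text
the job is handed in; nothing more can be done
None
```

The job is handed in at about 51 s of the 67 s allowed. The canister stands upright in its lane, and the brake was locked and then released, in the order asked.

**What I did**
- **Lean:** the moves cannot lean the tool directly. I got each lean by pushing against the arm's reach and joint limits in free space, and the tool kept it afterwards.
- **Brake on:** I pressed the pedal down with shut fingers until it hit its stop, where the force rose to about 65 N within 1 mm.
- **Canister:** I gripped it with the tool leaning 46°, lifted it, turned it half round and set it down in its lane. I felt about 8 N of contact before letting go.
- **Brake off:** I pinched the pedal by its width and lifted it to its upper stop, where the force rose to 35 N within 1 mm. Then I opened the fingers and backed clear.

**Last checks**
- The final pictures show the canister upright between the tin and the jar, and nothing looks knocked.
- The pedal is at its "up" row to within about 2 px, and within 0.4 px of its place in the first picture.

**Not perfect**
- The trolley rolled about 2 mm around the first press, before the lock held. During the lift it followed the gripper about 2 mm, and I moved it back before letting go.
- The tool leaned about 22° for the final lift, less than the advised 25–35°. I computed that it would clear the handle bar, and no contact with the bar showed.
- While leaning the tool near the base, the wrist force briefly showed about 24 N. Its cause is unclear, and I backed off at once.
- Joint readings sat about 0.003–0.004 rad past the listed limits at times while I pushed against them.

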